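# Load the parts feeder and switch it on

### The job

Load the parts feeder: lift the small tray by its black grip, tip all six hex nuts out of it into the round hopper without handling the nuts themselves, and set the empty tray down upright on the worktop. Then use the pen, not the fingers, to press the front end of the one wide rocker in the switch row fully down, leaving the narrow rockers as they are, and lay the pen down on the worktop again. Leave everything else where it stands.

Things in the scene. Friction and masses are not known exactly. Their poses are not given: they have to be found in the camera images.
- tray: Loose open aluminium loading tray, 125 mm long (its x) by 84 mm wide (its y), 0.11 to 0.18 kg empty; origin at the underside, z up. Floor 3 mm thick, flat from x = -50 to +40 mm; side and rear walls 35 mm high, 3 mm thick. No wall at the +x end: the floor ramps up there at 20 degrees to a pouring lip. Nuts slide out once it is tipped lip-down by about 75 degrees.
- tray_grip (a point): Centre of the tray's black overhead grip block, at (-20, 0, 80) mm in the tray; axes as the tray's. Block 22 mm (x) by 28 mm (y) by 36 mm (z), flat sides facing tray +y and -y, carried from the rear wall on two 6 mm rods; it can be pinched across its y sides at any pitch. Loaded, the weight hangs up to 35 mm ahead of the grip: grip firmly (40 N).
- tray_lip (a point): Middle of the tray's pouring lip (upper edge of the ramp), at (78, 0, 17) mm in the tray; axes as the tray's.
- feeder: Fixed parts feeder: grey housing 120 x 110 x 50 mm with a small steel outlet chute toward its -x (to 100 mm from the axis), and on top a round steel hopper, open above, coaxial with the origin (underside centre, on the worktop). Hopper: mouth 164 mm outside, 158 mm inside diameter, rim at z = 130 mm, conical inside down to its floor at z = 56 mm, 86 mm across.
- bank: Fixed aluminium rail 56 mm (x) by 120 mm (y) by 22 mm high carrying four switch modules in a row along its y, 26 mm apart; origin at the underside centre; its -x side is the front, which looks roughly toward the robot.
- wide_switch: Switch module with the wide (18 mm) rocker; grey housing 46 (x) x 24 (y) x 12 mm; origin at its underside centre (22 mm above the worktop), axes as the rail's. Which of the four places it takes varies. Its rocker is a black seesaw bar 36 mm long along x, 6 mm thick, pivoted about y 19 mm above the module's origin.
- wide_press (a point): Top of the front (-x) end of the wide rocker, about 5 mm in from that end, where it is pressed; moves with the rocker: 49 mm above the worktop when off, 41 mm when on. x is the rail's x turned with the rocker.
- wide_rocker (a joint): Wide rocker: 0 = off, front end raised by 0.3 rad; 0.6 rad = fully on, front end down by 0.3 rad. Takes about 1 N pressed down on the front end; stays where it is left.
- pen: Loose yellow ball pen used as stylus, 138 mm long along its y, about 12 mm wide and 11 mm thick, 15 g; origin at the underside of its middle. Either end may press.
- narrow_1_rocker (a joint): One of the three rockers only 8 mm wide, made like the wide one (0 = off, 0.6 = on).
- narrow_2_rocker (a joint): One of the three rockers only 8 mm wide, made like the wide one (0 = off, 0.6 = on).
- narrow_3_rocker (a joint): One of the three rockers only 8 mm wide, made like the wide one (0 = off, 0.6 = on).
- nut_1: Loose steel hex nut, 20 mm across flats, 16 mm tall, 18 g, standing on a flat end in the tray at the start; origin at the centre of one end face.
- nut_2: Loose steel hex nut, 20 mm across flats, 16 mm tall, 18 g, standing on a flat end in the tray at the start; origin at the centre of one end face.
- nut_3: Loose steel hex nut, 20 mm across flats, 16 mm tall, 18 g, standing on a flat end in the tray at the start; origin at the centre of one end face.
- nut_4: Loose steel hex nut, 20 mm across flats, 16 mm tall, 18 g, standing on a flat end in the tray at the start; origin at the centre of one end face.
- nut_5: Loose steel hex nut, 20 mm across flats, 16 mm tall, 18 g, standing on a flat end in the tray at the start; origin at the centre of one end face.
- nut_6: Loose steel hex nut, 20 mm across flats, 16 mm tall, 18 g, standing on a flat end in the tray at the start; origin at the centre of one end face.
- dropper_bottle: Bystander, loose: amber dropper bottle, 33 mm wide, 102 mm tall; origin at the underside centre.
- vial: Bystander, loose: slim vial with white cap, 20 mm wide, 76 mm tall; origin at the underside centre.
- cream_pot: Bystander, loose: low round cream pot, 67 mm wide, 26 mm tall; origin at the underside centre.
- beaker: Bystander, loose: small glass beaker, 45 mm wide, 57 mm tall; origin at the underside centre.
- glass_jar: Bystander, loose: open glass sample jar, 56 mm wide, 42 mm tall; origin at the underside centre.
- lid: Bystander, loose: loose jar lid, 61 mm wide, 11 mm tall, lying flat; origin at the underside centre.

How it is judged:
By the outcome, as a careful person would: the job done as asked, in the order asked, and still so for the second after the job is handed in, with the robot touching nothing.
It also fails if it takes over 72 s, if anything falls off the work surface, if the arm or the gripper's body presses on something with over 40 N, if the wrist force passes 120 N, or if a joint passes its speed limit or range.

### The arm

A 7-joint arm with a two-finger parallel gripper is mounted at the origin on a cart in front of the work surface, level with it; the furniture and walls round the work are solid. World frame = base frame: x ahead of the robot, y to its left, z up, the work surface at z = 0. Lengths are in mm, angles in degrees, forces in N, time in s.
With the tool pointing down it reaches from about 425 to 875 mm from the base axis. Payload 8.4 kg.
Tool frame: the origin (TCP) lies on the centre line of the jaws, within the pads' length; the fingertips stand 14 mm ahead of it and the grasp point (between the pads) lies 5 mm behind it (r.tips_ahead is the distance from the TCP to the fingertips, in mm); x points along the fingers, z is the direction in which the jaws open and shut, and the axes are right-handed (so a half turn about x gives the same grasp; the last joint's range is limited). The gripper opens to 87 mm and grips with 3 to 60 N. Pads are 19 mm wide; open, the fingers measure 117 mm over their backs; the gripper's body (75 mm by 190 mm) begins 51 mm behind the grasp point.
Start: joints at [-75.986, 19.091, 2.286, 83.961, -0.768, 76.965, -3.352], TCP at [219.094, 611.933, 236.546] pointing down, gripper open.
Joint ranges: [-147.57, 147.57], [-21.85, 119.76], [-74.77, 79.35], [14.55, 137.4], [-85.83, 265.84], [4.83, 119.75], [-152.11, 152.11]. Speed limits (degrees/s): [127.2, 127.2, 159.86, 159.86, 180, 180, 180].

### API

Orientations are given as a 3x3 rotation matrix whose columns are the frame's x, y, z axes.
In Python, from station import r gives the robot as it stands.
- The arm moves only by the tool send_rows, never from a script. Its argument "motion" is one flat list of numbers, 7 for each row, row after row: the opening in per cent of the stroke, from 0 (shut) to 100 (fully open), then the shift along the tool's x, y, z in cm, then the turn, a rotation vector about the tool's x, y, z in degrees. In form: [fingers, tx, ty, tz, ax, ay, az, fingers, tx, ty, tz, ax, ay, az, ...]. A call has 1 to 20 rows; each row shifts and turns the commanded pose from where the row before left it, along the tool's axes as they then stand; what a row does not reach is not made up. A row lasts 1/12 s, in which the tool goes at most 41.7 mm and 7.16 degrees, less where a joint would pass 70% of its speed; a pose out of reach is approached as far as the arm can. A call is refused whole if a number of a shift passes 4.17 or a number of a turn 7.16, either way. A call with a gripper value outside its range is refused whole. The fingers move at their own pace and stop on an object; "squeeze" is the grip in N (left out, the last holds). Time passes only in rows, so rows that do not move let the fingers close. It gives the time, the measured TCP pose, the force and the opening at its end, in the units of the state.
- r.get_state(): the state, without advancing time (a new reading comes with each control period).
- r.get_image(name): name is "side" or "top"; returns a dict with "frame" (400x640x3 uint8, red, green, blue), "depth" (400x640 float32, mm along the optical axis (not along the pixel's ray), 0 where there is no reading), "mtx" (3x3 intrinsics, pixels), "position" and "attitude" of the camera in the world. Camera axes: x right, y down, z forward; pixel columns grow to the right and rows downward; lengths in mm; the calibration is good to about 2 mm. A picture is of the moment at which its call begins.
- r.finish_job(): hands the job in, once; it reports no verdict.
The state is a dict: "clock": time; "joint_pos": joint angles; "joint_velocities": joint speeds; "effort": joint torques, N m; "position": TCP position; "tool_rot": TCP orientation; "force": force on the tool from outside, world axes, zero at the start; "wrist_torque": the same for the moment, N m; "width": finger opening in mm.
Only numpy, scipy, OpenCV 4.12 (cv2) and the standard library are available. Lean on these libraries where they do the work, as an engineer would, in place of code of your own. Each camera call takes 0.05 s, during which the arm holds its last target. There are 200 camera calls.

## Working session

There is one attempt and no reset: what is moved stays moved. The work goes in short steps, Python scripts to look and compute and a tool call to move; the robot and the scene stay as the last step left them, time stands still between calls to the robot, and variables do not carry over. Pictures are saved under pics/ and viewed, about 8 in all and at most 12, crops included, and the job is handed in when it is done.

Besides the shell and the picture viewer there is one more tool, called after "Emit:" by a JSON object that holds its "name" and its "arguments". send_rows: Moves the arm, as the interface text tells. Its arguments: {"type":"object","properties":{"motion":{"type":"array","items":{"type":"number"}},"squeeze":{"type":"number"}},"required":["motion"]}

```bash
ls; mkdir -p pics; cat > h.py <<'E'
import numpy as np, cv2
from station import r
def grab(name,fn=None):
    im=r.get_image(name)
    if fn: cv2.imwrite('pics/'+fn,im['frame'][:,:,::-1])
    return im
def cloud(im):
    d=im['depth'].astype(float); K=np.array(im['mtx']); v,u=np.mgrid[:d.shape[0],:d.shape[1]]
    P=np.dstack([(u-K[0,2])/K[0,0]*d,(v-K[1,2])/K[1,1]*d,d])
    W=P@np.array(im['attitude']).T+np.array(im['position']); W[d==0]=np.nan
    return W
E
python3 - <<'E'
from h import *
for n in ('top','side'):
    im=grab(n,n+'0.png'); np.savez(n+'0.npz',**im)
    print(n,im['mtx'],im['position'],im['attitude'])
print(r.get_state())
E
```

```text
pics
top [[478.51298313   0.         317.64851044]
 [  0.         478.51298313 197.39330033]
 [  0.           0.           1.        ]] [ 289.83402606  -28.09380271 1445.26288665] [[ 0.00688036 -0.98375285  0.17939621]
 [-0.9999566  -0.00564158  0.00741452]
 [-0.00628198 -0.17943944 -0.98374896]]
side [[505.24407288   0.         316.6974963 ]
 [  0.         505.24407288 199.96090061]
 [  0.           0.           1.        ]] [  174.78958133 -1418.97174131   959.63428622] [[ 0.96550533 -0.13861097  0.22042337]
 [-0.26034242 -0.49889195  0.82663695]
 [-0.0046135  -0.85550793 -0.51776915]]
{'clock': 0.1, 'joint_pos': array([-75.98710254,  19.12754695,   2.28594862,  84.00453289,
        -0.76938587,  76.9662368 ,  -3.35297171]), 'joint_velocities': array([ 0.02249491, -0.09529571,  0.10640604, -0.1394339 , -0.00071743,
        0.00583148, -0.0597898 ]), 'effort': array([ 3.67579414e-03, -6.57806897e+01,  1.34003565e+00, -4.04709971e+01,
       -5.96713903e-02,  4.06334130e-02,  7.96904465e-05]), 'position': array([218.96923031, 611.58453234, 235.76283165]), 'tool_rot': array([[-4.15500809e-04, -9.41468508e-01,  3.37100691e-01],
       [-1.38886054e-03,  3.37100938e-01,  9.41467487e-01],
       [-9.99998949e-01, -7.70053464e-05, -1.44763418e-03]]), 'force': array([0.60726568, 1.0839712 , 0.8238568 ]), 'wrist_torque': array([ 0.01723503, -0.03047212, -0.02366013]), 'width': 87.07372843522492}
```

View pics/top0.png

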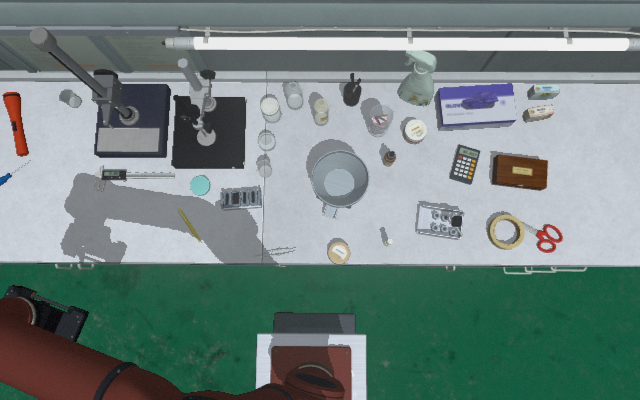

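View pics/side0.png

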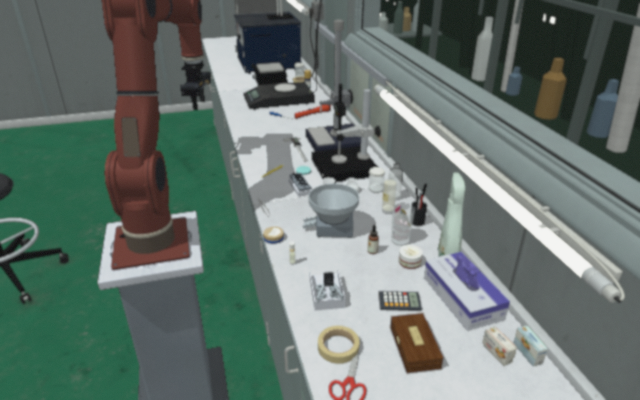

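The top view shows the tray at (440,220), hopper (338,178), bank (240,197) and pen (190,225). Next I'll enlarge those and compute positions.

```bash
python3 - <<'E'
from h import *
T=dict(np.load('top0.npz')); S=dict(np.load('side0.npz'))
f=T['frame'][:,:,::-1]; W=cloud(T)
def crop(f,x0,y0,w,h,s): return cv2.resize(f[y0:y0+h,x0:x0+w],None,fx=s,fy=s,interpolation=cv2.INTER_CUBIC)
a=crop(f,405,190,80,56,5); b=crop(f,210,176,60,42,5)[:,:]; c=crop(f,165,195,60,56,5)
s=crop(S['frame'][:,:,::-1],300,260,60,56,5); d=np.zeros((560,800,3),np.uint8)
d[:280,:400]=a; d[:210,400:700]=b; d[280:560,:300]=c; d[280:560,300:600]=s
cv2.imwrite('pics/c1.png',d)
np.set_printoptions(precision=0,suppress=True,linewidth=200)
hsv=cv2.cvtColor(T['frame'],cv2.COLOR_RGB2HSV); 
# hopper rim
z=W[:,:,2]; win=np.zeros(z.shape,bool); win[135:225,295:380]=1
m=win&(z>122)&(z<140)
(cx,cy),rad=cv2.minEnclosingCircle(W[m][:,:2].astype(np.float32)); print('hopper',cx,cy,rad,m.sum())
# pen
win[:]=0; win[195:250,170:215]=1
m=win&(hsv[:,:,0]>18)&(hsv[:,:,0]<35)&(hsv[:,:,1]>100)&(hsv[:,:,2]>60)
v,u=np.nonzero(m)
K=T['mtx'];A=T['attitude'];p=T['position']
def ray(u,v,zz):
    d=np.c_[(np.asarray(u)-K[0,2])/K[0,0],(np.asarray(v)-K[1,2])/K[1,1],np.ones(np.size(u))]@A.T
    return p+d*((zz-p[2])/d[:,2])[:,None]
P=ray(u,v,7); rc=cv2.minAreaRect(P[:,:2].astype(np.float32)); print('pen',rc,cv2.boxPoints(rc),m.sum(),np.nanmedian(z[m]))
# bank
win[:]=0; win[178:216,212:270]=1; m=win&(z>15)&(z<60); m=cv2.morphologyEx(m.astype(np.uint8),2,np.ones((2,2)))>0
rc=cv2.minAreaRect(W[m][:,:2].astype(np.float32)); print('bank',rc,cv2.boxPoints(rc))
# tray
win[:]=0; win[190:246,405:480]=1; m=win&(z>27)&(z<45)
rc=cv2.minAreaRect(W[m][:,:2].astype(np.float32)); print('tray walls',rc,cv2.boxPoints(rc),m.sum())
m=win&(z>85); print('grip',m.sum(),W[m].mean(0),cv2.minAreaRect(W[m][:,:2].astype(np.float32)),z[m].max())
m=win&(z>8);rc=cv2.minAreaRect(W[m][:,:2].astype(np.float32)); print('tray all',cv2.boxPoints(rc))
print('bench',np.nanmedian(z[150:160,540:]),np.nanmedian(z[240:255,280:320]))
# obstacles
for n,(x,y) in dict(dropper=(389,157),vial=(387,236),cream=(339,250),lid=(200,185),edge=(320,262),calip=(140,174),box=(520,170),tape=(505,230),beaker=(265,165)).items():
    print(n,W[y-2:y+3,x-2:x+3].reshape(-1,3)[12])
E
```

```text
hopper 586.9981079101562 -80.34759521484375 82.44580841064453 237
pen ((464.675048828125, 371.1404113769531), (110.48246002197266, 7.424571990966797), 35.81391525268555) [[418. 342.]
 [422. 336.]
 [512. 400.]
 [507. 406.]] 69 9.616495101210603
bank ((541.697265625, 213.55438232421875), (52.42525100708008, 117.21575927734375), 4.586625099182129) [[511. 270.]
 [520. 153.]
 [573. 157.]
 [563. 274.]]
tray walls ((476.3728332519531, -384.9038391113281), (122.60783386230469, 84.92827606201172), 81.4476089477539) [[ 425. -439.]
 [ 509. -452.]
 [ 527. -331.]
 [ 443. -318.]] 146
grip 85 [ 472. -413.   97.] ((471.7752990722656, -413.763427734375), (26.614116668701172, 22.180164337158203), 1.113877773284912) 104.29257930863923
tray all [[ 404. -289.]
 [ 418. -503.]
 [ 573. -494.]
 [ 559. -280.]]
bench -0.09748808854135405 -0.25462302774860746
dropper [ 661. -227.   79.]
vial [ 436. -228.   -2.]
cream [391. -82.  24.]
lid [588. 344.  11.]
edge [357. -26.   3.]
calip [622. 532.   9.]
box [ 633. -625.   41.]
tape [ 456. -584.    1.]
beaker [654. 147.   4.]
```

View pics/c1.png

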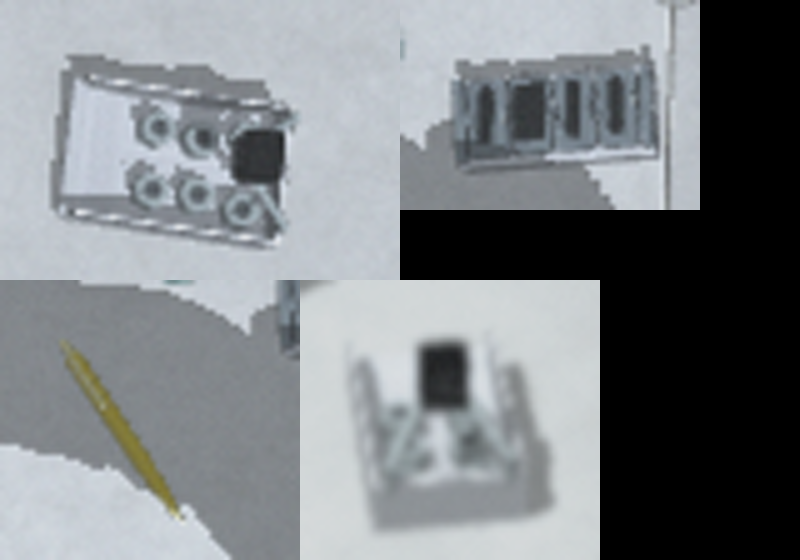

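The enlarged view shows three things:
- **Tray:** the lip is on the left (world +y) and the black grip is at the right.
- **Bank:** the wide rocker is second from the left.
- **Pen:** it runs from about (178,207) to (201,242).

I'll keep the tool pointing down, take the tray at its present heading and pour toward +y. The first move is an arc to a point above the tray.

```bash
cat >> h.py <<'E'
from scipy.spatial.transform import Rotation as R, Slerp
def down(az):   # tool x down, tool z at azimuth az deg
    z=np.array([np.cos(np.radians(az)),np.sin(np.radians(az)),0]); x=np.array([0,0,-1.])
    return np.c_[x,np.cross(z,x),z]
def plan(wps,f,start=None):
    """wps: list of (pos mm, rot 3x3, rows). prints rounded tool-frame rows"""
    s=r.get_state() if start is None else start
    p,A=np.array(s['position']),np.array(s['tool_rot']); rows=[]
    for q,B,n in wps:
        B=A if B is None else B; q=np.array(q,float); p0=p.copy(); sl=Slerp([0,1],R.from_matrix([A,B]))
        for i in range(1,n+1):
            g=p0+(q-p0)*i/n
            t=np.round(A.T@(g-p)/10,2); w=np.round((R.from_matrix(A).inv()*sl(i/n)).as_rotvec(degrees=True),1)
            rows.append([f,*t,*w]); p=p+A@t*10; A=A@R.from_rotvec(w,degrees=True).as_matrix()
    rows=np.array(rows)+0.
    for k in range(0,len(rows),20): print(len(rows[k:k+20]),','.join('%g'%x for x in rows[k:k+20].ravel()))
    print('max',np.abs(rows[:,1:4]).max(),np.abs(rows[:,4:]).max(),'end',p.round(1))
    return dict(position=p,tool_rot=A)
E
python3 - <<'E'
from h import *
print([x for x in dir(r) if x[0]!='_'])
D=down
plan([((400,490,320),D(52),8),((560,270,330),D(30),8),((600,0,330),D(12),8),((580,-240,300),D(-5),8),((472,-414.5,180),D(-8.6),8)],100)
E
```

```text
['Unreachable', 'finish_job', 'get_image', 'get_state', 'tips_ahead']
20 100,-1.05,-2.64,-0.67,2.3,0,0,100,-1.05,-2.67,-0.56,2.3,0,0,100,-1.06,-2.69,-0.46,2.3,0,0,100,-1.05,-2.7,-0.35,2.2,0,0,100,-1.05,-2.72,-0.24,2.3,0,0,100,-1.05,-2.72,-0.13,2.3,-0.1,0,100,-1.05,-2.73,-0.02,2.3,0,0,100,-1.05,-2.72,0.08,2.3,0,0,100,-0.12,-3.27,-0.94,2.7,0,0,100,-0.13,-3.31,-0.78,2.8,0,0,100,-0.12,-3.34,-0.61,2.7,0,0,100,-0.13,-3.37,-0.46,2.8,0,0,100,-0.12,-3.39,-0.3,2.7,0,0,100,-0.13,-3.4,-0.13,2.8,0,0,100,-0.12,-3.4,0.03,2.7,0,0,100,-0.13,-3.39,0.19,2.8,0,0,100,0,-3.17,-1.25,2.2,0,0,100,0,-3.22,-1.14,2.3,0,0,100,0,-3.26,-1,2.2,0,0,100,0,-3.3,-0.87,2.3,0,0
20 100,0,-3.33,-0.74,2.2,0,0,100,0,-3.36,-0.62,2.3,0,0,100,0,-3.38,-0.48,2.2,0,0,100,0,-3.39,-0.35,2.3,0,0,100,0.37,-2.88,-0.87,2.1,0,0,100,0.38,-2.92,-0.76,2.1,0,0,100,0.37,-2.93,-0.65,2.2,0,0,100,0.38,-2.97,-0.55,2.1,0,0,100,0.37,-2.97,-0.43,2.1,0,0,100,0.38,-3,-0.32,2.1,0,0,100,0.37,-3,-0.21,2.2,0,0,100,0.38,-3.01,-0.1,2.1,0,0,100,1.5,-2.29,-1.16,0.4,0,0,100,1.5,-2.3,-1.14,0.5,0,0,100,1.5,-2.31,-1.11,0.4,0,0,100,1.5,-2.31,-1.11,0.5,0,0,100,1.49,-2.33,-1.08,0.4,0,0,100,1.5,-2.33,-1.07,0.5,0,0,100,1.5,-2.35,-1.04,0.4,0,0,100,1.5,-2.35,-1.03,0.5,0,0
max 3.4 2.8 end [ 472.  -414.5  180. ]
```

Emit:
{"name": "send_rows", "arguments": {"motion": [100,-1.05,-2.6,-0.7,2.3,0,0,100,-1.05,-2.7,-0.6,2.3,0,0,100,-1.05,-2.7,-0.5,2.3,0,0,100,-1.05,-2.7,-0.3,2.3,0,0,100,-1.05,-2.7,-0.2,2.3,0,0,100,-1.05,-2.7,-0.1,2.3,0,0,100,-1.05,-2.7,0,2.3,0,0,100,-1.05,-2.7,0.1,2.3,0,0,100,-0.1,-3.3,-0.9,2.7,0,0,100,-0.1,-3.3,-0.8,2.7,0,0,100,-0.1,-3.3,-0.6,2.7,0,0,100,-0.1,-3.4,-0.5,2.7,0,0,100,-0.1,-3.4,-0.3,2.7,0,0,100,-0.1,-3.4,-0.1,2.7,0,0,100,-0.1,-3.4,0,2.7,0,0,100,-0.1,-3.4,0.2,2.7,0,0,100,0,-3.2,-1.2,2.2,0,0,100,0,-3.2,-1.1,2.2,0,0,100,0,-3.3,-1,2.2,0,0,100,0,-3.3,-0.9,2.2,0,0], "squeeze": 40}}

```text
clock: 1.77
position: [581.5, 134.2, 328.1]
tool_rot: [[-0.001, -0.365, 0.931], [-0.0, 0.931, 0.365], [-1.0, -0.0, -0.001]]
force: [0.7, 0.2, -0.3]
width: 86.8
```

Emit:
{"name": "send_rows", "arguments": {"motion": [100,0,-3.3,-0.7,2.2,0,0,100,0,-3.4,-0.6,2.2,0,0,100,0,-3.4,-0.5,2.2,0,0,100,0,-3.4,-0.4,2.2,0,0,100,0.4,-2.9,-0.9,2.1,0,0,100,0.4,-2.9,-0.8,2.1,0,0,100,0.4,-2.9,-0.6,2.1,0,0,100,0.4,-3,-0.5,2.1,0,0,100,0.4,-3,-0.4,2.1,0,0,100,0.4,-3,-0.3,2.1,0,0,100,0.4,-3,-0.2,2.1,0,0,100,0.4,-3,-0.1,2.1,0,0,100,1.5,-2.3,-1.2,0.5,0,0,100,1.5,-2.3,-1.1,0.5,0,0,100,1.5,-2.3,-1.1,0.5,0,0,100,1.5,-2.3,-1.1,0.5,0,0,100,1.5,-2.3,-1.1,0.5,0,0,100,1.5,-2.3,-1.1,0.5,0,0]}}

```text
clock: 3.27
position: [506.5, -371.6, 205.5]
tool_rot: [[-0.0, 0.124, 0.992], [0.0, 0.992, -0.124], [-1.0, 0.0, -0.0]]
force: [0.6, -0.4, -0.2]
width: 86.6
```

```bash
python3 - <<'E'
from h import *
s=r.get_state(); print(s['clock'],s['position'],s['tool_rot'],s['joint_pos'])
im=grab('side'); f=im['frame'][:,:,::-1]
K=im['mtx'];p=im['position'];A=im['attitude']
q=A.T@(np.array([472,-414.5,80])-p); print(K@q/q[2])
cv2.imwrite('pics/s1.png',cv2.resize(f[200:330,260:420],None,fx=4,fy=4,interpolation=cv2.INTER_CUBIC))
plan([((472,-414.5,150),down(-8.6),4),((472,-414.5,78),down(-8.6),6)],100)
E
```

```text
3.2667 [ 506.53979641 -371.61764427  205.53830182] [[-4.51713082e-04  1.23877574e-01  9.92297406e-01]
 [ 2.87132381e-04  9.92297483e-01 -1.23877452e-01]
 [-9.99999857e-01  2.28963651e-04 -4.83803016e-04]] [ -1.94479866  21.51269463  44.19933918  91.29132041 -15.45614225
  73.54292619  37.56160979]
[327.73112599 278.55946338   1.        ]
10 100,1.33,-1.05,-0.59,0.3,-0.1,0,100,1.32,-1.05,-0.6,0.2,0,0,100,1.33,-1.05,-0.58,0.3,-0.1,0.1,100,1.32,-1.05,-0.59,0.3,-0.1,0,100,1.2,0,0,0,0,0,100,1.2,0,0,0,0,0,100,1.2,0,0,0,0,0,100,1.2,0,0,0,0,0,100,1.2,-0.01,0,0,0,0,100,1.2,0,0,0,0,0
max 1.33 0.3 end [ 472.  -414.5   78. ]
```

View pics/s1.png

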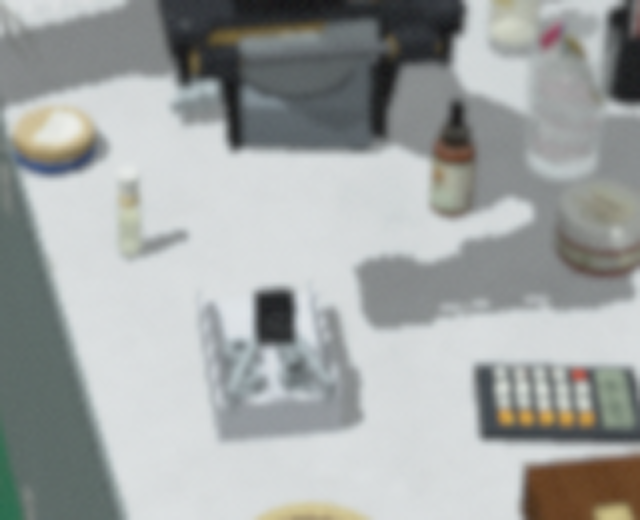

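The grip is at (274,315) in the crop, and my estimate projects to (271,314), so they agree. Going down to grasp it.

Emit:
{"name": "send_rows", "arguments": {"motion": [100,1.3,-1.05,-0.6,0.3,0,0,100,1.3,-1.05,-0.6,0.3,0,0,100,1.3,-1.05,-0.6,0.3,0,0,100,1.3,-1.05,-0.6,0.3,0,0,100,1.2,0,0,0,0,0,100,1.2,0,0,0,0,0,100,1.2,0,0,0,0,0,100,1.2,0,0,0,0,0,100,1.2,0,0,0,0,0,100,1.2,0,0,0,0,0,100,0,0,0,0,0,0,100,0,0,0,0,0,0]}}

```text
clock: 4.32
position: [478.0, -409.0, 81.9]
tool_rot: [[-0.001, 0.144, 0.99], [0.001, 0.99, -0.144], [-1.0, 0.0, -0.001]]
force: [1.7, 0.2, -0.2]
width: 87.1
```

Emit:
{"name": "send_rows", "arguments": {"motion": [0,0,0,0,0,0,0,0,0,0,0,0,0,0,0,0,0,0,0,0,0,0,0,0,0,0,0,0,0,0,0,0,0,0,0,0,0,0,0,0,0,0,0,0,0,0,0,0,0,0,0,0,0,0,0,0,0,0,0,0,0,0,0,0,0,0,0,0,0,0], "squeeze": 50}}

```text
clock: 5.15
position: [477.8, -409.5, 82.5]
tool_rot: [[-0.001, 0.145, 0.99], [-0.0, 0.99, -0.145], [-1.0, -0.0, -0.001]]
force: [-1.9, 0.9, 1.8]
width: 28.6
```

```bash
python3 - <<'E'
from h import *
s=r.get_state(); A=s['tool_rot']; p=s['position']
plan([(p+[0,0,40],A,5),(p+[0,0,165],A,10),((569.9,-196.9,248),A,16)],0)
E
```

```text
20 0,-0.8,0,0,0,0,0,0,-0.8,0,0,0,0,0,0,-0.8,0,0,0,0,0,0,-0.8,0,0,0,0,0,0,-0.8,0,0,0,0,0,0,-1.25,0,0,0,0,0,0,-1.25,0,0,0,0,0,0,-1.25,0,0,0,0,0,0,-1.25,0,0,0,0,0,0,-1.25,0,0,0,0,0,0,-1.25,0,-0.01,0,0,0,0,-1.25,0,0,0,0,0,0,-1.25,0,0,0,0,0,0,-1.25,0,0,0,0,0,0,-1.25,0,0,0,0,0,0,0,1.4,0.38,0,0,0,0,-0.01,1.4,0.38,0,0,0,0,0,1.39,0.37,0,0,0,0,0,1.4,0.38,0,0,0,0,-0.01,1.4,0.38,0,0,0
11 0,0,1.4,0.38,0,0,0,0,0,1.39,0.37,0,0,0,0,-0.01,1.4,0.38,0,0,0,0,0,1.4,0.38,0,0,0,0,0,1.4,0.38,0,0,0,0,-0.01,1.39,0.38,0,0,0,0,0,1.4,0.37,0,0,0,0,0,1.4,0.38,0,0,0,0,-0.01,1.4,0.38,0,0,0,0,0,1.4,0.38,0,0,0,0,0,1.39,0.37,0,0,0
max 1.4 0.0 end [ 569.9 -196.9  248. ]
```

Emit:
{"name": "send_rows", "arguments": {"motion": [0,-0.5,0,0,0,0,0,0,-0.8,0,0,0,0,0,0,-0.8,0,0,0,0,0,0,-0.8,0,0,0,0,0,0,-1,0,0,0,0,0,0,-1.25,0,0,0,0,0,0,-1.25,0,0,0,0,0,0,-1.25,0,0,0,0,0,0,-1.25,0,0,0,0,0,0,-1.25,0,0,0,0,0,0,-1.25,0,0,0,0,0,0,-1.25,0,0,0,0,0,0,-1.25,0,0,0,0,0,0,-1.25,0,0,0,0,0,0,-1.25,0,0,0,0,0,0,-0.3,0,0,0,0,0,0,0,0,0,0,0,0]}}

```text
clock: 6.57
position: [478.5, -409.8, 250.8]
tool_rot: [[0.001, 0.144, 0.99], [-0.001, 0.99, -0.144], [-1.0, -0.001, 0.002]]
force: [0.0, 0.3, -2.9]
width: 27.5
```

Emit:
{"name": "send_rows", "arguments": {"motion": [0,0,0.7,0.2,0,0,0,0,0,1.4,0.4,0,0,0,0,0,1.4,0.4,0,0,0,0,0,1.4,0.4,0,0,0,0,0,1.4,0.4,0,0,0,0,0,1.4,0.4,0,0,0,0,0,1.4,0.4,0,0,0,0,0,1.4,0.4,0,0,0,0,0,1.4,0.4,0,0,0,0,0,1.4,0.4,0,0,0,0,0,1.4,0.4,0,0,0,0,0,1.4,0.4,0,0,0,0,0,1.4,0.4,0,0,0,0,0,1.4,0.4,0,0,0,0,0,1.4,0.3,0,0,0,0,0,1.4,0.3,0,0,0,0,0,0.7,0.1,0,0,0,0,0,0,0,0,0,0,0,0,0,0,0,0,0]}}

```text
clock: 8.15
position: [570.5, -196.4, 249.1]
tool_rot: [[-0.001, 0.144, 0.99], [-0.0, 0.99, -0.144], [-1.0, -0.0, -0.001]]
force: [0.7, 0.2, -2.9]
width: 27.6
```

```bash
python3 - <<'E'
from h import *
s=r.get_state(); A=s['tool_rot']; p=s['position']; print(s['clock'],p,s['joint_pos'].round(0),s['force'],s['width'])
im=grab('side'); f=im['frame'][:,:,::-1]; t=grab('top'); W=cloud(t)
c=np.hstack([cv2.resize(f[150:300,260:420],None,fx=2.5,fy=2.5),cv2.resize(t['frame'][120:270,310:470,::-1],None,fx=2.5,fy=2.5)])
cv2.imwrite('pics/s2.png',c)
E
```

```text
8.15 [ 570.53101698 -196.36142261  249.07319684] [-19.  16.  41.  91. -10.  77.  15.] [ 0.72972218  0.23185742 -2.91850599] 27.63098523630421
```

View pics/s2.png

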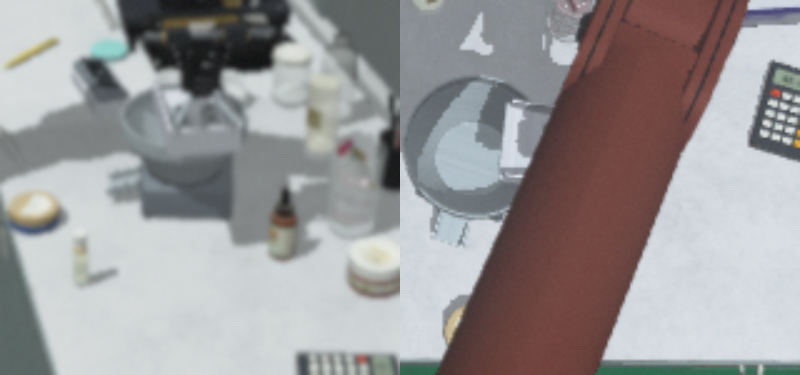

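The tray is level with its lip over the hopper mouth, near (505,140) in the right half. Planning the pour about the lip.

```bash
python3 - <<'E'
from h import *
s=r.get_state(); A=s['tool_rot']; p=s['position']; l=np.array([65.5,90,0])
L=p+A@l; print(L)
w=[]
for i in range(1,22):
    B=A@R.from_rotvec([0,0,-4*i],degrees=True).as_matrix()
    Li=L+np.array([0,0,(122-L[2])*i/21]); w.append((Li-B@l,B,1))
plan(w,0)
E
```

```text
[ 583.31141024 -108.59615465  183.88514744]
20 0,-0.32,0.48,0,0,0,-4,0,-0.31,0.5,0,0,0,-4,0,-0.32,0.52,0,0,0,-4,0,-0.33,0.54,0,0,0,-4,0,-0.33,0.56,0,0,0,-4,0,-0.33,0.58,0,0,0,-4,0,-0.34,0.6,0,0,0,-4,0,-0.36,0.61,0,0,0,-4,0,-0.36,0.64,0,0,0,-4,0,-0.37,0.65,0,0,0,-4,0,-0.39,0.67,0,0,0,-4,0,-0.4,0.68,0,0,0,-4,0,-0.41,0.7,0,0,0,-4,0,-0.43,0.71,0,0,0,-4,0,-0.45,0.73,0,0,0,-4,0,-0.47,0.73,0,0,0,-4,0,-0.48,0.74,0,0,0,-4,0,-0.5,0.76,0,0,0,-4,0,-0.52,0.76,0,0,0,-4,0,-0.54,0.76,0,0,0,-4
1 0,-0.56,0.77,0,0,0,-4
max 0.77 4.0 end [591.4 -53.4 218.3]
```

Emit:
{"name": "send_rows", "arguments": {"motion": [0,-0.3,0.5,0,0,0,-4,0,-0.3,0.5,0,0,0,-4,0,-0.3,0.5,0,0,0,-4,0,-0.3,0.55,0,0,0,-4,0,-0.35,0.55,0,0,0,-4,0,-0.35,0.6,0,0,0,-4,0,-0.35,0.6,0,0,0,-4,0,-0.35,0.6,0,0,0,-4,0,-0.35,0.65,0,0,0,-4,0,-0.4,0.65,0,0,0,-4]}}

```text
clock: 9.08
position: [580.1, -134.2, 262.8]
tool_rot: [[-0.093, 0.112, 0.989], [-0.638, 0.756, -0.146], [-0.765, -0.645, 0.002]]
force: [-0.4, 0.4, -2.5]
width: 27.6
```

Emit:
{"name": "send_rows", "arguments": {"motion": [0,-0.4,0.65,0,0,0,-4,0,-0.4,0.7,0,0,0,-4,0,-0.4,0.7,0,0,0,-4,0,-0.45,0.7,0,0,0,-4,0,-0.45,0.7,0,0,0,-4,0,-0.45,0.75,0,0,0,-4,0,-0.5,0.75,0,0,0,-4,0,-0.5,0.75,0,0,0,-4,0,-0.5,0.75,0,0,0,-4,0,-0.55,0.75,0,0,0,-4]}}

```text
clock: 9.92
position: [591.4, -58.7, 225.1]
tool_rot: [[-0.142, 0.026, 0.99], [-0.975, 0.17, -0.144], [-0.172, -0.985, 0.001]]
force: [0.0, 0.2, -1.5]
width: 27.5
```

```bash
python3 - <<'E'
from h import *
s=r.get_state(); print(s['clock'],s['position'],s['tool_rot'],s['joint_pos'].round(0),s['force'],s['width'])
E
```

```text
9.9167 [591.42187586 -58.71473578 225.05601641] [[-1.42177736e-01  2.56476517e-02  9.89508812e-01]
 [-9.74829354e-01  1.69812126e-01 -1.44469974e-01]
 [-1.71735911e-01 -9.85142649e-01  8.58580181e-04]] [-56.  49.  41.  91.  38.  93. -37.] [ 0.01990744  0.21678632 -1.4972393 ] 27.530401292037414
```

The force fell by about the weight of the nuts. Tipping a little further, waiting, then looking.

Emit:
{"name": "send_rows", "arguments": {"motion": [0,-0.5,0.7,0,0,0,-4,0,-0.5,0.7,0,0,0,-4,0,0,0,0,0,0,0,0,0,0,0,0,0,0,0,0,0,0,0,0,0,0,0,0,0,0,0,0,0,0,0,0,0,0,0,0,0,0,0,0,0]}}

```text
invalid input at $.motion: expected a multiple of 7 numbers
```

```bash
python3 - <<'E'
from h import *
s=r.get_state(); print(s['clock'],s['position'],s['tool_rot'][:,0],s['force'],s['width'])
im=grab('side'); f=im['frame'][:,:,::-1]; t=grab('top')
c=np.hstack([cv2.resize(f[150:270,270:398],None,fx=3,fy=3,interpolation=2),cv2.resize(t['frame'][120:240,280:408,::-1],None,fx=3,fy=3,interpolation=2)])
cv2.imwrite('pics/s3.png',c)
E
```

```text
9.9167 [591.42187586 -58.71473578 225.05601641] [-0.14217774 -0.97482935 -0.17173591] [ 0.01990744  0.21678632 -1.4972393 ] 27.530401292037414
```

View pics/s3.png

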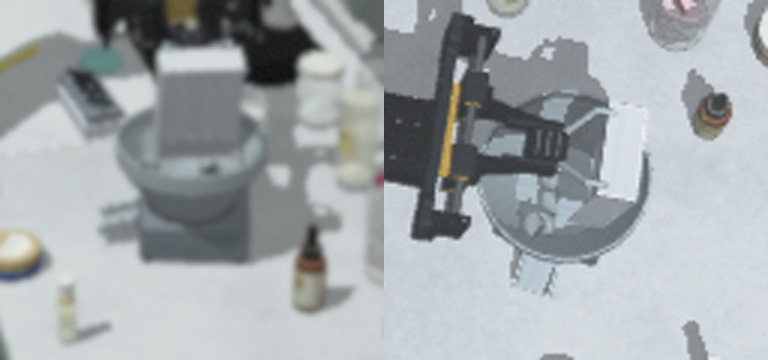

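The row count was wrong, so that call was refused. The picture shows the tray upright over the hopper with nuts inside near (540,210). Resending the wait.

Emit:
{"name": "send_rows", "arguments": {"motion": [0,-0.5,0.7,0,0,0,-4,0,-0.5,0.7,0,0,0,-4,0,0,0,0,0,0,0,0,0,0,0,0,0,0,0,0,0,0,0,0,0,0,0,0,0,0,0,0]}}

```text
clock: 10.52
position: [592.9, -48.2, 214.7]
tool_rot: [[-0.146, 0.008, 0.989], [-0.989, 0.038, -0.146], [-0.039, -0.999, 0.003]]
force: [0.7, 0.9, -1.4]
width: 28.0
```

```bash
python3 - <<'E'
from h import *
s=r.get_state(); A=s['tool_rot']; p=s['position']; print(s['clock'],p,A[:,0],s['force'],s['width'])
l=np.array([65.5,90,0]); L=p+A@l; print(L)
# reverse: rotate back by total to level, raising lip
ang=np.degrees(np.arccos(-A[2,0])); print(ang)
w=[];n=18
for i in range(1,n+1):
    B=A@R.from_rotvec([0,0,ang*i/n],degrees=True).as_matrix()
    w.append((L+np.array([0,0,(195-L[2])*i/n])-B@l,B,1))
plan(w,0)
E
```

```text
10.5167 [592.89468185 -48.23115682 214.65197907] [-0.14567485 -0.98858248 -0.03851641] [ 0.72357093  0.87980383 -1.4147709 ] 27.957947819142547
[ 584.09668171 -109.58900137  122.19625936]
87.79262627040904
18 0,0.77,-0.93,0,0,0,4.9,0,0.74,-0.92,0,0,0,4.9,0,0.71,-0.93,0,0,0,4.8,0,0.67,-0.91,0,0,0,4.9,0,0.64,-0.9,0.01,0,0,4.9,0,0.61,-0.88,0,0,0,4.9,0,0.57,-0.87,0,0,0,4.8,0,0.55,-0.85,0,0,0,4.9,0,0.53,-0.83,0,0,0,4.9,0,0.49,-0.8,0,0,0,4.9,0,0.48,-0.78,0,0,0,4.9,0,0.45,-0.76,0,0,0,4.8,0,0.44,-0.72,0,0,0,4.9,0,0.42,-0.69,0.01,0,0,4.9,0,0.41,-0.66,0,0,0,4.9,0,0.39,-0.62,0,0,0,4.8,0,0.39,-0.6,0,0,0,4.9,0,0.39,-0.56,0,0,0,4.9
max 0.93 4.9 end [ 570.8 -198.6  260.5]
```

Emit:
{"name": "send_rows", "arguments": {"motion": [0,0.75,-0.95,0,0,0,4.9,0,0.75,-0.9,0,0,0,4.9,0,0.7,-0.9,0,0,0,4.9,0,0.65,-0.9,0,0,0,4.9,0,0.65,-0.9,0,0,0,4.9,0,0.6,-0.9,0,0,0,4.9,0,0.6,-0.85,0,0,0,4.9,0,0.55,-0.85,0,0,0,4.9,0,0.55,-0.85,0,0,0,4.9]}}

```text
clock: 11.27
position: [580.7, -128.9, 268.1]
tool_rot: [[-0.097, 0.108, 0.989], [-0.681, 0.718, -0.145], [-0.726, -0.688, 0.003]]
force: [0.5, -0.2, -1.0]
width: 27.7
```

Emit:
{"name": "send_rows", "arguments": {"motion": [0,0.5,-0.8,0,0,0,4.9,0,0.5,-0.8,0,0,0,4.9,0,0.45,-0.75,0,0,0,4.9,0,0.45,-0.7,0,0,0,4.9,0,0.4,-0.7,0,0,0,4.9,0,0.4,-0.65,0,0,0,4.9,0,0.4,-0.6,0,0,0,4.9,0,0.4,-0.6,0,0,0,4.9,0,0.4,-0.6,0,0,0,4.5,0,0,0,0,0,0,0,0,0,0,0,0,0]}}

```text
invalid input at $.motion: expected a multiple of 7 numbers
```

```bash
python3 - <<'E'
from h import *
s=r.get_state(); A=s['tool_rot']; p=s['position']; print(s['clock'],p,A[:,0],s['joint_pos'].round(0),s['force'],s['width'])
e=plan([((478,-409,250),down(-8.6),14),((478,-409,100),down(-8.6),12),((478,-409,84.5),down(-8.6),4)],0)
t=grab('top'); cv2.imwrite('pics/s4.png',cv2.resize(t['frame'][130:230,280:400,::-1],None,fx=6,fy=6,interpolation=2))
E
```

```text
11.2667 [ 580.66096272 -128.94912423  268.05033098] [-0.09737258 -0.68101615 -0.72576552] [-47.  22.  41.  94.  28.  82. -22.] [ 0.52011326 -0.20159206 -1.02971254] 27.705838511828578
20 0,1.53,-1.43,-0.44,0,0,3.1,0,1.45,-1.5,-0.43,0,0,3.1,0,1.36,-1.58,-0.44,0,0.1,3.1,0,1.28,-1.66,-0.43,0,0,3.1,0,1.18,-1.72,-0.43,0.1,0,3.1,0,1.09,-1.78,-0.43,0,0,3.1,0,1,-1.84,-0.43,0,0,3.1,0,0.89,-1.89,-0.43,0,0.1,3.1,0,0.79,-1.94,-0.43,0,0,3.1,0,0.68,-1.98,-0.43,0,0,3.1,0,0.58,-2.01,-0.43,0,0,3.2,0,0.46,-2.03,-0.43,0,0,3.1,0,0.35,-2.07,-0.43,0.1,0.1,3.1,0,0.24,-2.07,-0.42,0,0,3.1,0,1.25,0,0,0,0,0,0,1.25,0,0,0,0,0,0,1.25,0,0,0,0,0,0,1.25,0,0,0,0,0,0,1.25,-0.01,0,0,0,0,0,1.25,0,0,0,0,0
10 0,1.25,0,0,0,0,0,0,1.25,0,0,0,0,0,0,1.25,0,0,0,0,0,0,1.25,0,0,0,0,0,0,1.25,0,0,0,0,0,0,1.25,0,0,0,0,0,0,0.39,0,0,0,0,0,0,0.39,0,0,0,0,0,0,0.39,0,0,0,0,0,0,0.38,0,0,0,0,0
max 2.07 3.2 end [ 478.  -409.    84.5]
```

View pics/s4.png

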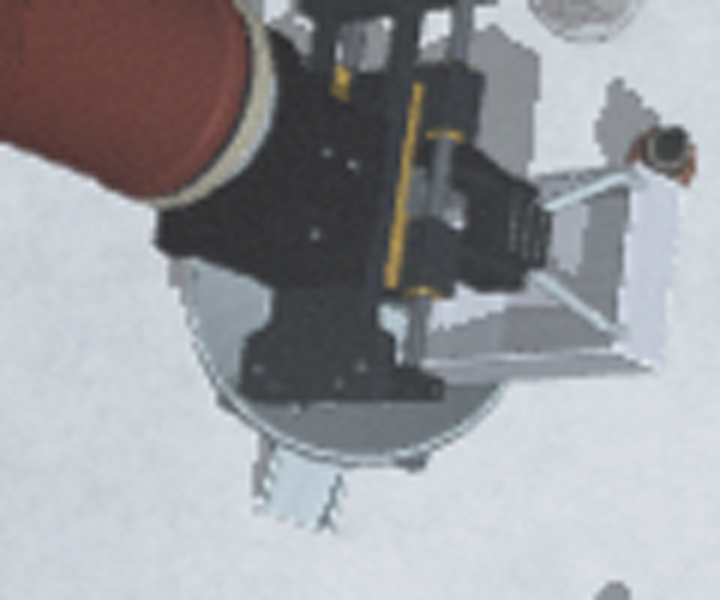

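The visible tray floor is empty, and the dropper bottle at (665,150) is well below it. Levelling the tray and carrying it back.

Emit:
{"name": "send_rows", "arguments": {"motion": [0,0.5,-0.8,0,0,0,4.8,0,0.5,-0.8,0,0,0,4.8,0,0.45,-0.75,0,0,0,4.8,0,0.45,-0.7,0,0,0,4.8,0,0.4,-0.7,0,0,0,4.8,0,0.4,-0.65,0,0,0,4.8,0,0.4,-0.6,0,0,0,4.8,0,0.4,-0.6,0,0,0,4.8,0,0.4,-0.6,0,0,0,3.8,0,0,0,0,0,0,0]}}

```text
clock: 12.15
position: [567.9, -204.3, 259.8]
tool_rot: [[-0.002, 0.154, 0.988], [-0.027, 0.988, -0.154], [-1.0, -0.027, 0.002]]
force: [-0.4, -1.4, -1.2]
width: 27.4
```

```bash
python3 - <<'E'
from h import *
s=r.get_state(); A=s['tool_rot']; p=s['position']; print(s['clock'],p,A[:,0],s['joint_pos'].round(0),s['force'],s['width'])
e=plan([((478,-409,250),down(-8.6),12),((478,-409,100),down(-8.6),10)],0)
E
```

```text
12.15 [ 567.87996248 -204.25007966  259.8189667 ] [-0.0020513  -0.02741681 -0.99962198] [-20.  15.  42.  91.  -9.  78.  14.] [-0.44692453 -1.43917986 -1.2490793 ] 27.383876020509973
20 0,0.13,-1.8,-0.48,0,0,0.1,0,0.13,-1.8,-0.48,0,0,0.2,0,0.12,-1.8,-0.47,-0.1,0,0.1,0,0.12,-1.79,-0.48,0,0,0.1,0,0.11,-1.8,-0.49,0,0.1,0.2,0,0.11,-1.8,-0.48,0,0,0.1,0,0.1,-1.8,-0.48,0,0,0.1,0,0.11,-1.8,-0.48,-0.1,0,0.1,0,0.1,-1.8,-0.48,0,0,0.2,0,0.09,-1.8,-0.49,0,0,0.1,0,0.09,-1.8,-0.48,0,0,0.1,0,0.09,-1.8,-0.48,0,0,0.2,0,1.5,0,0,0,0,0,0,1.5,0,0,0,0,0,0,1.5,0,0,0,0,0,0,1.5,0,0,0,0,0,0,1.5,0,0,0,0,0,0,1.5,0,-0.01,0,0,0,0,1.5,0,0,0,0,0,0,1.5,0,0,0,0,0
2 0,1.5,0,0,0,0,0,0,1.5,0,0,0,0,0
max 1.8 0.2 end [ 478. -409.  100.]
```

Emit:
{"name": "send_rows", "arguments": {"motion": [0,0.1,-1.8,-0.5,0,0,0.1,0,0.1,-1.8,-0.5,0,0,0.1,0,0.1,-1.8,-0.5,0,0,0.1,0,0.1,-1.8,-0.5,0,0,0.1,0,0.1,-1.8,-0.5,0,0,0.1,0,0.1,-1.8,-0.5,0,0,0.1,0,0.1,-1.8,-0.5,0,0,0.1,0,0.1,-1.8,-0.5,0,0,0.1,0,0.1,-1.8,-0.5,0,0,0.1,0,0.1,-1.8,-0.4,0,0,0.1,0,0.1,-1.8,-0.4,0,0,0.1,0,0.1,-1.8,-0.4,0,0,0.1,0,0,0,0,0,0,0]}}

```text
clock: 13.23
position: [479.8, -407.2, 251.5]
tool_rot: [[-0.002, 0.149, 0.989], [-0.012, 0.989, -0.149], [-1.0, -0.012, -0.001]]
force: [-1.0, 0.3, -1.3]
width: 27.7
```

Emit:
{"name": "send_rows", "arguments": {"motion": [0,0.8,0,0,0,0,0,0,1.5,0,0,0,0,0,0,1.5,0,0,0,0,0,0,1.5,0,0,0,0,0,0,1.5,0,0,0,0,0,0,1.5,0,0,0,0,0,0,1.5,0,0,0,0,0,0,1.5,0,0,0,0,0,0,1.5,0,0,0,0,0,0,1.2,0,0,0,0,0,0,0.6,0,0,0,0,0,0,0,0,0,0,0,0,0,0,0,0,0,0,0]}}

```text
clock: 14.32
position: [483.1, -404.5, 105.0]
tool_rot: [[-0.001, 0.144, 0.99], [-0.009, 0.99, -0.144], [-1.0, -0.009, -0.0]]
force: [-0.4, 0.2, -1.1]
width: 27.8
```

```bash
python3 - <<'E'
from h import *
s=r.get_state(); A=s['tool_rot']; p=s['position']; print(s['clock'],p,A,s['joint_pos'].round(0),s['force'],s['width'])
t=grab('top');f=grab('side')
c=np.hstack([cv2.resize(f['frame'][200:330,280:400,::-1],None,fx=3,fy=3),cv2.resize(t['frame'][150:280,380:500,::-1],None,fx=3,fy=3)])
cv2.imwrite('pics/s5.png',c)
E
```

```text
14.3167 [ 483.07422853 -404.53994954  104.97614826] [[-1.32245242e-03  1.43948200e-01  9.89584340e-01]
 [-8.79492899e-03  9.89545258e-01 -1.43954268e-01]
 [-9.99960449e-01 -8.89369668e-03 -4.26123210e-05]] [  3.  27.  43.  97. -20.  63.  43.] [-0.3714368   0.18702857 -1.1219786 ] 27.816091807945472
```

View pics/s5.png

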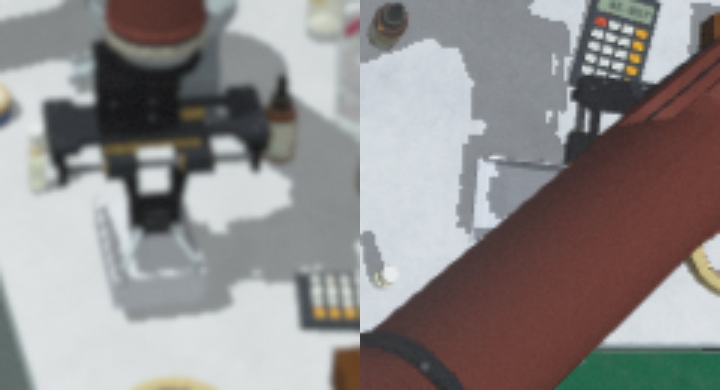

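The tray is empty and hangs level at (155,260). Lowering it to contact.

Emit:
{"name": "send_rows", "arguments": {"motion": [0,0.5,0,0,0,0,0,0,0.5,0,0,0,0,0,0,0.5,0,0,0,0,0,0,0.3,0,0,0,0,0,0,0.15,0,0,0,0,0,0,0.1,0,0,0,0,0,0,0,0,0,0,0,0]}}

```text
clock: 15.0
position: [482.7, -405.0, 84.0]
tool_rot: [[-0.002, 0.144, 0.99], [-0.009, 0.989, -0.145], [-1.0, -0.009, -0.0]]
force: [0.5, -0.8, -1.5]
width: 27.4
```

Emit:
{"name": "send_rows", "arguments": {"motion": [0,0.1,0,0,0,0,0,0,0,0,0,0,0,0]}}

```text
clock: 15.17
position: [482.9, -405.0, 83.2]
tool_rot: [[-0.001, 0.144, 0.99], [-0.009, 0.989, -0.144], [-1.0, -0.009, 0.0]]
force: [0.7, 0.1, -1.5]
width: 27.6
```

Emit:
{"name": "send_rows", "arguments": {"motion": [0,0.1,0,0,0,0,0,0,0.05,0,0,0,0,0,0,0,0,0,0,0,0]}}

```text
clock: 15.42
position: [482.9, -405.7, 82.4]
tool_rot: [[-0.0, 0.145, 0.989], [-0.009, 0.989, -0.145], [-1.0, -0.009, 0.001]]
force: [-0.7, -0.9, 3.7]
width: 27.6
```

Contact made. Releasing and going straight up.

Emit:
{"name": "send_rows", "arguments": {"motion": [60,0,0,0,0,0,0,80,0,0,0,0,0,0,80,0,0,0,0,0,0,80,0,0,0,0,0,0,80,-1,0,0,0,0,0,80,-1.5,0,0,0,0,0,80,-2,0,0,0,0,0,80,-3,0,0,0,0,0,80,-3,0,0,0,0,0,80,-3,0,0,0,0,0,80,-3,0,0,0,0,0,80,-3,0,0,0,0,0,80,-3,0,0,0,0,0,80,0,0,0,0,0,0]}}

```text
clock: 16.58
position: [484.1, -404.8, 313.7]
tool_rot: [[0.006, 0.145, 0.989], [-0.013, 0.989, -0.145], [-1.0, -0.012, 0.008]]
force: [0.2, -0.3, -0.3]
width: 69.7
```

```bash
python3 - <<'E'
from h import *
s=r.get_state(); A=s['tool_rot']; p=s['position']; print(s['clock'],p,s['joint_pos'].round(0),s['force'],s['width'])
e=plan([((600,-200,330),down(-5),9),((600,60,330),down(0),9),((500,250,300),down(0),8)],100)
T=dict(np.load('top0.npz')); t=T
hsv=cv2.cvtColor(T['frame'],cv2.COLOR_RGB2HSV); K=T['mtx'];C=T['attitude'];pp=T['position']
def ray(u,v,zz):
    d=np.c_[(u-K[0,2])/K[0,0],(v-K[1,2])/K[1,1],np.ones(np.size(u))]@C.T
    return pp+d*((zz-pp[2])/d[:,2])[:,None]
m=np.zeros((400,640),bool); m[198:250,172:212]=1
m&=(hsv[:,:,0]>15)&(hsv[:,:,0]<40)&(hsv[:,:,1]>70)
v,u=np.nonzero(m); P=ray(u,v,6)[:,:2]; rc=cv2.minAreaRect(P.astype(np.float32)); print('pen',rc,m.sum())
vx,vy,x0,y0=cv2.fitLine(P.astype(np.float32),2,0,.01,.01).ravel(); d=np.array([vx,vy]); q=(P-[x0,y0])@d; print(vx,vy,x0+vx*(q.min()+q.max())/2,y0+vy*(q.min()+q.max())/2,q.ptp() if hasattr(q,'ptp') else np.ptp(q))
# rockers: dark blobs
g=cv2.cvtColor(T['frame'],cv2.COLOR_RGB2GRAY); m=np.zeros((400,640),np.uint8); m[182:212,216:266]=(g[182:212,216:266]<70)
n,l,st,ce=cv2.connectedComponentsWithStats(m)
for i in range(1,n):
    if st[i,4]>12: print(st[i],ce[i],ray(ce[i:i+1,0],ce[i:i+1,1],41))
E
```

```text
16.5833 [ 484.08242112 -404.76462004  313.68066537] [ -0.  18.  47.  82. -13.  84.  38.] [ 0.15568116 -0.31524424 -0.26179597] 69.68912891042628
20 100,-0.2,2.44,0.95,-0.4,0,0.1,100,-0.2,2.42,0.96,-0.3,0.1,0.1,100,-0.2,2.43,0.98,-0.4,0,0,100,-0.2,2.42,0.99,-0.4,0.1,0.1,100,-0.19,2.41,1.01,-0.3,0,0.1,100,-0.19,2.4,1.02,-0.4,0.1,0.1,100,-0.19,2.4,1.04,-0.4,0,0.1,100,-0.18,2.39,1.05,-0.4,0.1,0,100,-0.19,2.39,1.07,-0.3,0,0.1,100,0,2.88,-0.25,-0.6,0,0,100,0,2.88,-0.22,-0.5,0,0,100,0,2.88,-0.2,-0.6,0,0,100,0,2.88,-0.17,-0.5,0,0,100,0,2.89,-0.14,-0.6,0,0,100,0,2.88,-0.11,-0.5,0,0,100,0,2.89,-0.09,-0.6,0,0,100,0,2.89,-0.05,-0.6,0,0,100,0,2.89,-0.03,-0.5,0,0,100,0.37,2.37,-1.25,0,0,0,100,0.38,2.38,-1.25,0,0,0
6 100,0.37,2.37,-1.25,0,0,0,100,0.37,2.38,-1.25,0,0,0,100,0.38,2.37,-1.26,0,0,0,100,0.37,2.38,-1.25,0,0,0,100,0.38,2.37,-1.25,0,0,0,100,0.37,2.38,-1.25,0,0,0
max 2.89 0.6 end [500. 250. 300.]
pen ((465.4468688964844, 372.02569580078125), (112.32415771484375, 9.88675308227539), 35.17169952392578) 106
0.81619 0.5777836 465.6452016939538 371.7466541259533 112.3267061278228
[233 193   6  11  64] [235.4375  197.84375] [[543.14017222 227.95398199  41.        ]]
[243 192   3  11  23] [244.34782609 197.52173913] [[544.27006759 201.35626981  41.        ]]
[252 192   2  10  20] [252.5 196.5] [[547.51117541 177.09066912  41.        ]]
[226 194   3  11  25] [226.68 198.76] [[540.21065432 254.02064227  41.        ]]
```

```bash
python3 - <<'E'
from h import *
e=plan([((600,-200,330),down(30),10),((600,60,330),down(75),10),((530,260,270),down(110),9),((465.5,371.9,110),down(125.3),9)],60)
E
```

```text
20 60,-0.18,2.19,0.85,-3.8,0,0.1,60,-0.18,2.13,1,-3.9,0,0.1,60,-0.18,2.06,1.14,-3.8,0.1,0,60,-0.18,1.98,1.27,-3.8,0,0.1,60,-0.17,1.89,1.4,-3.9,0,0.1,60,-0.17,1.79,1.52,-3.8,0,0.1,60,-0.17,1.69,1.64,-3.8,0,0.1,60,-0.17,1.57,1.75,-3.9,0.1,0.1,60,-0.16,1.45,1.85,-3.8,0,0,60,-0.17,1.33,1.95,-3.8,0,0.1,60,0,2.25,1.3,-4.5,0,0,60,0,2.15,1.47,-4.5,0,0,60,0,2.02,1.64,-4.5,0,0,60,0,1.88,1.78,-4.5,0,0,60,0,1.74,1.93,-4.5,0,0,60,0,1.59,2.07,-4.5,0,0,60,0,1.41,2.18,-4.5,0,0,60,0,1.25,2.28,-4.5,0,0,60,0,1.06,2.38,-4.5,0,0,60,-0.01,0.86,2.45,-4.5,0,0
18 60,0.67,1.33,1.94,-3.9,0,0,60,0.66,1.19,2.03,-3.9,0,0,60,0.67,1.05,2.11,-3.9,0,0,60,0.67,0.91,2.17,-3.9,0,0,60,0.66,0.75,2.23,-3.9,0,0,60,0.67,0.61,2.28,-3.8,0,0,60,0.67,0.45,2.31,-3.9,0,0,60,0.66,0.29,2.34,-3.9,0,0,60,0.67,0.13,2.35,-3.9,0,0,60,1.78,0.25,1.41,-1.7,0,0,60,1.77,0.21,1.42,-1.7,0,0,60,1.78,0.16,1.43,-1.7,0,0,60,1.78,0.12,1.43,-1.7,0,0,60,1.78,0.08,1.43,-1.7,0,0,60,1.77,0.04,1.44,-1.7,0,0,60,1.78,-0.01,1.43,-1.7,0,0,60,1.78,-0.04,1.44,-1.7,0,0,60,1.78,-0.1,1.43,-1.7,0,0
max 2.45 4.5 end [465.5 371.9 110. ]
```

Emit:
{"name": "send_rows", "arguments": {"motion": [60,-0.2,2.2,0.9,-3.8,0,0,60,-0.2,2.1,1,-3.8,0,0,60,-0.2,2.1,1.1,-3.8,0,0,60,-0.2,2,1.3,-3.8,0,0,60,-0.2,1.9,1.4,-3.8,0,0.1,60,-0.2,1.8,1.5,-3.8,0,0.1,60,-0.2,1.7,1.6,-3.8,0,0.1,60,-0.2,1.6,1.7,-3.8,0,0.1,60,-0.2,1.5,1.8,-3.8,0,0.1,60,-0.1,1.3,1.9,-3.8,0,0.1,60,0,2.2,1.3,-4.5,0,0,60,0,2.1,1.5,-4.5,0,0,60,0,2,1.6,-4.5,0,0,60,0,1.9,1.8,-4.5,0,0,60,0,1.7,1.9,-4.5,0,0,60,0,1.6,2.1,-4.5,0,0,60,0,1.4,2.2,-4.5,0,0,60,0,1.2,2.3,-4.5,0,0,60,0,1.1,2.4,-4.5,0,0,60,0,0.9,2.4,-4.5,0,0]}}

```text
clock: 18.25
position: [599.6, 62.9, 324.8]
tool_rot: [[-0.004, -0.966, 0.258], [0.001, 0.258, 0.966], [-1.0, 0.005, 0.0]]
force: [0.1, 0.6, -0.6]
width: 52.1
```

Emit:
{"name": "send_rows", "arguments": {"motion": [60,0.7,1.3,1.9,-3.9,0,0,60,0.7,1.2,2,-3.9,0,0,60,0.7,1,2.1,-3.9,0,0,60,0.7,0.9,2.2,-3.9,0,0,60,0.7,0.7,2.2,-3.9,0,0,60,0.6,0.6,2.3,-3.9,0,0,60,0.6,0.5,2.3,-3.9,0,0,60,0.6,0.3,2.3,-3.9,0,0,60,0.6,0.1,2.3,-3.9,0,0,60,1.7,0.2,1.4,-1.7,0,0,60,1.7,0.2,1.4,-1.7,0,0,60,1.7,0.2,1.4,-1.7,0,0,60,1.7,0.1,1.4,-1.7,0,0,60,1.7,0.1,1.4,-1.7,0,0,60,1.7,0,1.4,-1.7,0,0,60,1.7,0,1.4,-1.7,0,0,60,1,0,1.4,-1.7,0,0,60,0,0,0,0,0,0,60,0,0,0,0,0,0]}}

```text
clock: 19.83
position: [474.1, 358.1, 137.3]
tool_rot: [[-0.005, -0.834, -0.552], [0.001, -0.552, 0.834], [-1.0, 0.004, 0.003]]
force: [0.8, -0.8, 0.7]
width: 52.4
```

```bash
python3 - <<'E'
from h import *
s=r.get_state(); A=s['tool_rot']; p=s['position']; print(s['clock'],p,A,s['joint_pos'].round(0),s['force'],s['width'])
t=grab('top');W=cloud(t);f=grab('side'); z=W[:,:,2]
# tray & hopper check
m=np.zeros(z.shape,bool); m[190:250,400:490]=1; m&=(z>27)&(z<45); print('tray',cv2.minAreaRect(W[m][:,:2].astype(np.float32)))
c=np.zeros((600,800,3),np.uint8)
c[:300,:400]=cv2.resize(f['frame'][150:250,245:378,::-1],(400,300),interpolation=2)
c[:300,400:]=cv2.resize(t['frame'][170:260,150:270,::-1],(400,300),interpolation=2)
c[300:,:400]=cv2.resize(t['frame'][130:220,280:400,::-1],(400,300),interpolation=2)
c[300:,400:]=cv2.resize(t['frame'][180:270,390:510,::-1],(400,300),interpolation=2)
cv2.imwrite('pics/s6.png',c)
e=plan([((465.5,371.9,p[2]),down(125.3),3),((465.5,371.9,18),down(125.3),8)],60)
E
```

```text
19.8333 [474.1053376  358.09651589 137.27380028] [[-5.23427792e-03 -8.33598284e-01 -5.52346362e-01]
 [ 6.24696321e-04 -5.52356547e-01  8.33607734e-01]
 [-9.99986106e-01  4.01828582e-03  3.41193346e-03]] [-45.  17.   5.  99.  -2.  64.  84.] [ 0.84987353 -0.82608787  0.67694825] 52.401036085115486
tray ((484.143798828125, -381.1738586425781), (122.9288330078125, 85.85020446777344), 83.74382019042969)
11 60,0.04,0.02,0.61,-0.7,0.1,0,60,0.05,0.01,0.6,-0.6,0,-0.1,60,0.04,0,0.61,-0.7,0.1,0,60,1.49,0,0,0,0,0,60,1.49,0,0,0,0,0,60,1.49,0,0,0,0,0,60,1.49,0,0,0,0,0,60,1.49,0,0,0,0,0,60,1.5,0,0,0,0,0,60,1.49,0,0,0,0,0,60,1.49,0,0,0,0,0
max 1.5 0.7 end [465.5 371.9  18. ]
```

View pics/s6.png

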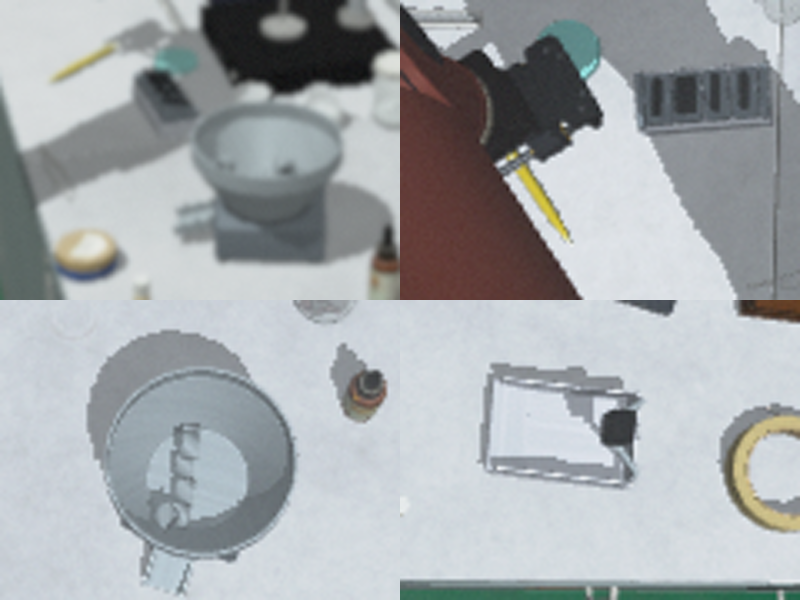

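The picture shows nuts in the hopper, an empty upright tray, and the pen with its point at (570,240), which is about (201,242) in the full image. Refining the pen's ends.

```bash
python3 - <<'E'
from h import *
T=dict(np.load('top0.npz')); K=T['mtx'];C=T['attitude'];pp=T['position']
def ray(u,v,zz):
    d=np.c_[(u-K[0,2])/K[0,0],(v-K[1,2])/K[1,1],np.ones(np.size(u))]@C.T
    return pp+d*((zz-pp[2])/d[:,2])[:,None]
print(ray(np.array([178.,201.3]),np.array([207,242.3]),5))
S=grab('side'); h=cv2.cvtColor(S['frame'],cv2.COLOR_RGB2HSV); m=np.zeros((400,640),bool); m[155:185,255:295]=1
m&=(h[:,:,0]>18)&(h[:,:,0]<38)&(h[:,:,1]>80); v,u=np.nonzero(m); K,C,pp=S['mtx'],S['attitude'],S['position']
P=ray(u*1.,v*1.,6); i=u.argmin(); j=u.argmax(); print(P[i],P[j],m.sum()); print(cv2.fitLine(P[:,:2].astype(np.float32),2,0,.01,.01).ravel())
E
```

```text
[[520.21089482 409.05864369   5.        ]
 [412.95044205 332.33980945   5.        ]]
[434.18864221 351.76668636   6.        ] [509.69168079 402.64030881   6.        ] 28
[  0.80874646   0.5881574  470.8182     375.267     ]
```

Emit:
{"name": "send_rows", "arguments": {"motion": [60,0,0,0.5,-0.7,0,0,60,0,0,0.5,-0.7,0,0,60,0,0,0.45,-0.6,0,0,60,1.5,0,0,0,0,0,60,1.5,0,0,0,0,0,60,1.5,0,0,0,0,0,60,1.5,0,0,0,0,0,60,1.5,0,0,0,0,0,60,1.5,0,0,0,0,0,60,1,0,0,0,0,0,60,0.5,0,0,0,0,0,60,0,0,0,0,0,0,60,0,0,0,0,0,0]}}

```text
clock: 21.07
position: [466.5, 369.8, 32.9]
tool_rot: [[-0.004, -0.815, -0.579], [0.001, -0.579, 0.815], [-1.0, 0.003, 0.004]]
force: [-0.4, 0.5, 0.8]
width: 52.2
```

Emit:
{"name": "send_rows", "arguments": {"motion": [60,0.6,0,0.05,0,0,0,60,0.6,0,0,0,0,0,60,0.4,0,0,0,0,0,60,0.15,0,0,0,0,0,60,0,0,0,0,0,0,60,0,0,0,0,0,0], "squeeze": 25}}

```text
clock: 21.57
position: [466.0, 370.0, 15.0]
tool_rot: [[-0.005, -0.815, -0.579], [0.001, -0.579, 0.815], [-1.0, 0.003, 0.004]]
force: [-0.1, -0.4, -0.1]
width: 52.5
```

Emit:
{"name": "send_rows", "arguments": {"motion": [0,0,0,0,0,0,0,0,0,0,0,0,0,0,0,0,0,0,0,0,0,0,0,0,0,0,0,0,0,0,0,0,0,0,0,0,0,0,0,0,0,0,0,0,0,0,0,0,0]}}

```text
clock: 22.15
position: [466.0, 369.9, 15.0]
tool_rot: [[-0.005, -0.815, -0.579], [0.001, -0.579, 0.815], [-1.0, 0.003, 0.004]]
force: [-0.4, 0.2, 0.4]
width: 13.0
```

```bash
cat >> h.py <<'E'
PB=down(95)@R.from_rotvec([0,0,25],degrees=True).as_matrix(); PE=np.array([15,-67,0.])
def pen_tcp(E): return np.array(E)-PB@PE
E
python3 - <<'E'
from h import *
s=r.get_state(); p=s['position']
e=plan([(p+[0,0,110],s['tool_rot'],8),(pen_tcp((529.3,226.6,85)),PB,14)],0); print(PB)
E
```

```text
20 0,-1.37,0,0,0,0,0,0,-1.38,0.01,0.01,0,0,0,0,-1.37,0,0,0,0,0,0,-1.38,0.01,0.01,0,0,0,0,-1.37,0,0,0,0,0,0,-1.38,0,0.01,0,0,0,0,-1.37,0.01,0,0,0,0,0,-1.38,0,0.01,0,0,0,0,-0.02,0.56,-0.9,2.1,-0.5,1.7,0,0,0.53,-0.92,2.2,-0.4,1.8,0,0,0.49,-0.94,2.1,-0.5,1.7,0,0.01,0.45,-0.96,2.2,-0.5,1.7,0,0.01,0.42,-0.97,2.1,-0.4,1.7,0,0.02,0.39,-0.99,2.1,-0.5,1.8,0,0.02,0.34,-1,2.2,-0.4,1.7,0,0.02,0.31,-1.01,2.1,-0.5,1.7,0,0.03,0.26,-1.03,2.1,-0.5,1.7,0,0.02,0.23,-1.03,2.2,-0.4,1.8,0,0.02,0.19,-1.05,2.1,-0.5,1.7,0,0.01,0.15,-1.05,2.2,-0.5,1.7
2 0,0.02,0.11,-1.05,2.1,-0.4,1.8,0,0,0.07,-1.06,2.1,-0.5,1.7
max 1.38 2.2 end [475.2 221.9 126.9]
[[-0.42101007 -0.90285901 -0.08715574]
 [-0.03683361 -0.07898993  0.9961947 ]
 [-0.90630779  0.42261826  0.        ]]
```

Emit:
{"name": "send_rows", "arguments": {"motion": [0,-0.8,0,0,0,0,0,0,-1.4,0,0,0,0,0,0,-1.4,0,0,0,0,0,0,-1.4,0,0,0,0,0,0,-1.4,0,0,0,0,0,0,-1.4,0,0,0,0,0,0,-1.4,0,0,0,0,0,0,-1.4,0,0,0,0,0,0,-0.6,0,0,0,0,0]}}

```text
clock: 22.9
position: [467.2, 370.4, 129.6]
tool_rot: [[-0.002, -0.815, -0.579], [0.003, -0.579, 0.815], [-1.0, 0.0, 0.004]]
force: [1.2, -0.3, -0.7]
width: 10.5
```

Emit:
{"name": "send_rows", "arguments": {"motion": [0,0,0.6,-0.9,2.1,-0.5,1.7,0,0,0.5,-0.9,2.1,-0.5,1.7,0,0,0.5,-0.9,2.1,-0.5,1.7,0,0,0.4,-1,2.1,-0.5,1.7,0,0,0.4,-1,2.1,-0.5,1.7,0,0,0.4,-1,2.1,-0.5,1.7,0,0,0.3,-1,2.1,-0.5,1.7,0,0,0.3,-1,2.1,-0.5,1.7,0,0,0.3,-1,2.1,-0.5,1.7,0,0,0.2,-1,2.1,-0.5,1.7,0,0,0.2,-1.1,2.1,-0.4,1.7,0,0,0.2,-1.1,2.1,-0.4,1.8,0,0,0.1,-1,2.2,-0.4,1.8,0,0,0.1,-1,2.2,-0.4,1.8,0,0,0,0,0,0,0]}}

```text
clock: 24.15
position: [477.3, 219.7, 129.3]
tool_rot: [[-0.424, -0.902, -0.088], [-0.036, -0.08, 0.996], [-0.905, 0.425, 0.001]]
force: [-1.1, -0.7, -0.6]
width: 11.0
```

```bash
python3 - <<'E'
from h import *
s=r.get_state(); p=s['position']; A=s['tool_rot']; print(s['clock'],p,s['joint_pos'].round(0),s['width'],'err deg',R.from_matrix(A.T@PB).as_rotvec(degrees=True))
E=p+A@PE; print('end',E)
t=grab('top'); f=grab('side')
def proj(im,q):
    q=im['attitude'].T@(np.array(q)-im['position']); q=im['mtx']@q; return q[:2]/q[2]
print('proj end top',proj(t,E),'side',proj(f,E),'press top',proj(t,(529.3,226.6,49)),'side',proj(f,(529.3,226.6,49)))
c=np.zeros((480,800,3),np.uint8)
c[:,:400]=cv2.resize(f['frame'][155:203,275:315,::-1],(400,480),interpolation=2)
c[:,400:]=cv2.resize(t['frame'][175:223,220:260,::-1],(400,480),interpolation=2)
cv2.imwrite('pics/s7.png',c)
# yellow extents
for n,im,(a,b,c_,d) in (('top',t,(170,240,190,280)),('side',f,(150,200,260,330))):
    h=cv2.cvtColor(im['frame'],cv2.COLOR_RGB2HSV)[a:b,c_:d]; m=(h[:,:,0]>18)&(h[:,:,0]<38)&(h[:,:,1]>90)
    v,u=np.nonzero(m); print(n,m.sum(),sorted(zip(u+c_,v+a),key=lambda q:q[1])[:4],sorted(zip(u+c_,v+a),key=lambda q:q[0])[-4:])
E
```

```text
24.15 [477.2779263  219.71711887 129.27231752] [-33.  27.  13.  90. -13.  87.  77.] 10.97016809074365 err deg [ 0.09285747  0.03618143 -0.16441851]
end [531.32393468 224.56406564  87.20646337]
proj end top [233.64987554 199.0206218 ] side [295.40047397 167.06168917] press top [235.24454608 201.95854873] side [295.02433053 175.87585022]
top 0 [] []
side 8 [(np.int64(277), np.int64(160)), (np.int64(278), np.int64(160)), (np.int64(279), np.int64(160)), (np.int64(277), np.int64(161))] [(np.int64(279), np.int64(160)), (np.int64(279), np.int64(161)), (np.int64(289), np.int64(164)), (np.int64(290), np.int64(164))]
```

View pics/s7.png

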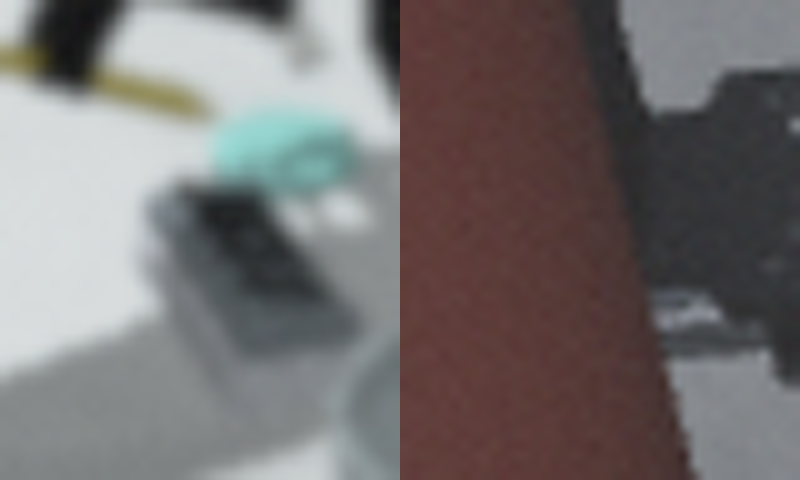

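The pen's end is at crop (208,112), or (295.8,166.2) in the side image, against a prediction of (295.4,167.1), so the model holds. Moving down towards the rocker's front end.

```bash
python3 - <<'E'
from h import *
s=r.get_state(); p=s['position']; A=s['tool_rot']
d=lambda E: np.array(E)-A@PE
e=plan([(d((529,226,54)),A,6)],0)
e=plan([(d((529,226,40)),A,7)],0,e)
E
```

```text
6 0,0.52,-0.21,-0.03,0,0,0,0,0.53,-0.21,-0.03,0,0,0,0,0.52,-0.2,-0.03,0,0,0,0,0.52,-0.21,-0.03,0,0,0,0,0.52,-0.21,-0.03,0,0,0,0,0.53,-0.21,-0.03,0,0,0
max 0.53 0.0 end [474.9 220.7  95.9]
7 0,0.18,-0.08,0,0,0,0,0,0.18,-0.09,0,0,0,0,0,0.18,-0.08,0,0,0,0,0,0.18,-0.09,0,0,0,0,0,0.18,-0.08,0,0,0,0,0,0.18,-0.09,0,0,0,0,0,0.18,-0.08,0,0,0,0
max 0.18 0.0 end [474.9 220.8  82. ]
```

Emit:
{"name": "send_rows", "arguments": {"motion": [0,0.5,-0.2,0,0,0,0,0,0.5,-0.2,0,0,0,0,0,0.5,-0.2,0,0,0,0,0,0.5,-0.2,0,0,0,0,0,0.5,-0.2,0,0,0,0,0,0.4,-0.2,0,0,0,0,0,0,0,0,0,0,0,0,0,0,0,0,0,0,0,0,0,0,0,0,0]}}

```text
clock: 25.0
position: [475.3, 222.6, 98.7]
tool_rot: [[-0.422, -0.902, -0.093], [-0.036, -0.086, 0.996], [-0.906, 0.423, 0.004]]
force: [-0.0, -0.0, -0.2]
width: 10.5
```

```bash
python3 - <<'E'
from h import *
s=r.get_state(); p=s['position']; A=s['tool_rot']; print(p,'end',p+A@PE,s['force'])
d=lambda E: np.array(E)-A@PE
e=plan([(d((529,226,54)),A,2)],0)
e=plan([(d((529,226,40)),A,7)],0,e)
E
```

```text
[475.25053241 222.58874012  98.71948935] end [529.35577752 227.84365244  56.77895587] [-0.03347069 -0.04530923 -0.20171072]
2 0,0.14,-0.03,-0.09,0,0,0,0,0.13,-0.04,-0.09,0,0,0
max 0.14 0.0 end [474.9 220.8  96. ]
7 0,0.18,-0.08,0,0,0,0,0,0.18,-0.09,0,0,0,0,0,0.19,-0.08,0,0,0,0,0,0.18,-0.09,0,0,0,0,0,0.18,-0.08,-0.01,0,0,0,0,0.18,-0.09,0,0,0,0,0,0.18,-0.08,0,0,0,0
max 0.19 0.0 end [474.9 220.7  82. ]
```

Emit:
{"name": "send_rows", "arguments": {"motion": [0,0.14,-0.05,-0.09,0,0,0,0,0.14,-0.05,-0.08,0,0,0,0,0.18,-0.08,0,0,0,0,0,0.18,-0.08,0,0,0,0,0,0.18,-0.08,0,0,0,0,0,0.18,-0.08,0,0,0,0,0,0,0,0,0,0,0]}}

```text
clock: 25.58
position: [474.8, 220.9, 87.3]
tool_rot: [[-0.422, -0.902, -0.094], [-0.036, -0.086, 0.996], [-0.906, 0.423, 0.004]]
force: [0.6, -0.0, 1.2]
width: 10.7
```

Emit:
{"name": "send_rows", "arguments": {"motion": [0,0.18,-0.08,0,0,0,0,0,0.18,-0.08,0,0,0,0,0,0,0,0,0,0,0]}}

```text
clock: 25.83
position: [474.8, 220.9, 83.6]
tool_rot: [[-0.422, -0.902, -0.094], [-0.036, -0.086, 0.996], [-0.906, 0.423, 0.004]]
force: [0.5, -0.4, 2.9]
width: 10.8
```

Emit:
{"name": "send_rows", "arguments": {"motion": [0,0.18,-0.08,0,0,0,0,0,0,0,0,0,0,0]}}

```text
clock: 26.0
position: [474.5, 220.9, 81.7]
tool_rot: [[-0.422, -0.902, -0.094], [-0.036, -0.087, 0.996], [-0.906, 0.424, 0.004]]
force: [-0.1, 0.7, 3.1]
width: 10.7
```

```bash
python3 - <<'E'
from h import *
s=r.get_state(); p=s['position']; A=s['tool_rot']; print(p,'end',p+A@PE,s['force'],s['width'])
E
```

```text
[474.5499526  220.89554193  81.6550574 ] end [528.62943077 226.15158421  39.68144592] [-0.12980272  0.68210372  3.08513047] 10.704991999202687
```

Emit:
{"name": "send_rows", "arguments": {"motion": [0,0.15,-0.07,0,0,0,0,0,0.1,-0.05,0,0,0,0,0,0,0,0,0,0,0]}}

```text
clock: 26.25
position: [474.1, 220.9, 78.8]
tool_rot: [[-0.423, -0.901, -0.094], [-0.036, -0.087, 0.996], [-0.905, 0.425, 0.004]]
force: [-4.0, -1.0, 4.3]
width: 10.5
```

```bash
python3 - <<'E'
from h import *
s=r.get_state(); p=s['position']; A=s['tool_rot']; print(p,'end',p+A@PE,s['force'],s['width'])
e=plan([(p+[-5,0,50],A,5),(p+[-20,60,90],down(110),10),((466,350,100),down(125.3),8)],0)
f=grab('side','s8full.png'); c=cv2.resize(f['frame'][155:203,275:315,::-1],(500,600),interpolation=2); cv2.imwrite('pics/s8.png',c)
E
```

```text
[474.11922696 220.90229159  78.81424761] end [528.15667345 226.16019395  36.78677041] [-4.0375122  -1.04353697  4.32963538] 10.53436465093708
20 0,-0.86,0.51,0.01,0,0,0,0,-0.87,0.52,0.02,0,0,0,0,-0.86,0.51,0.01,0,0,0,0,-0.86,0.52,0.01,0,0,0,0,-0.87,0.51,0.02,0,0,0,0,-0.32,0.25,0.61,-1.4,0.3,-2.5,0,-0.33,0.23,0.62,-1.5,0.4,-2.5,0,-0.35,0.19,0.62,-1.4,0.3,-2.5,0,-0.36,0.16,0.62,-1.4,0.4,-2.5,0,-0.37,0.13,0.63,-1.5,0.3,-2.5,0,-0.38,0.1,0.62,-1.4,0.4,-2.5,0,-0.38,0.07,0.62,-1.4,0.3,-2.5,0,-0.39,0.04,0.63,-1.5,0.3,-2.5,0,-0.4,0,0.62,-1.4,0.4,-2.5,0,-0.39,-0.03,0.62,-1.4,0.3,-2.5,0,0.86,-0.43,0.76,-1.9,0,0,0,0.86,-0.46,0.75,-1.9,0,0,0,0.86,-0.49,0.73,-2,0,0,0,0.86,-0.51,0.71,-1.9,0,0,0,0.86,-0.53,0.69,-1.9,0,0
3 0,0.86,-0.55,0.68,-1.9,0,0,0,0.86,-0.58,0.66,-1.9,0,0,0,0.86,-0.6,0.64,-1.9,0,0
max 0.87 2.5 end [466. 350. 100.]
```

View pics/s8.png

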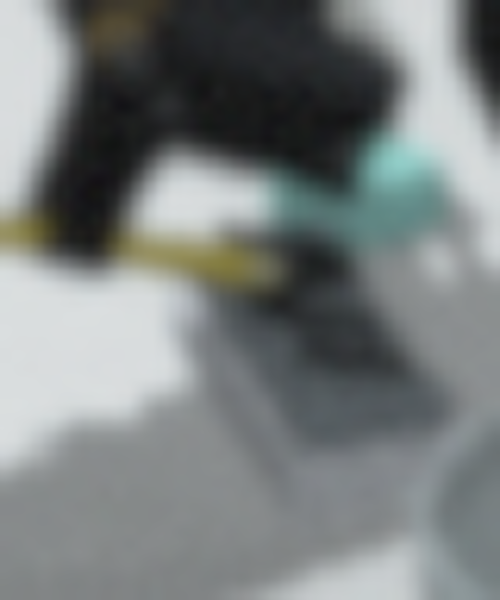

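The pen's end presses the wide rocker at (275,275), and the force has risen well past 1 N, so the rocker looks to be at its stop. Retracting toward the pen's old place.

Emit:
{"name": "send_rows", "arguments": {"motion": [0,-0.85,0.5,0,0,0,0,0,-0.85,0.5,0,0,0,0,0,-0.85,0.5,0,0,0,0,0,-0.85,0.5,0,0,0,0,0,-0.85,0.5,0,0,0,0,0,-0.3,0.3,0.6,-1.4,0.3,-2.5,0,-0.3,0.2,0.6,-1.4,0.3,-2.5,0,-0.35,0.2,0.6,-1.4,0.3,-2.5,0,-0.35,0.2,0.6,-1.4,0.3,-2.5,0,-0.35,0.1,0.6,-1.4,0.3,-2.5,0,-0.4,0.1,0.6,-1.4,0.3,-2.5,0,-0.4,0.1,0.6,-1.4,0.3,-2.5,0,-0.4,0,0.6,-1.4,0.3,-2.5,0,-0.4,0,0.6,-1.4,0.3,-2.5,0,-0.4,0,0.6,-1.4,0.3,-2.5,0,0.4,-0.4,0.8,-1.9,0,0,0,0.4,-0.5,0.8,-1.9,0,0,0,0.4,-0.5,0.8,-1.9,0,0,0,0.4,-0.5,0.8,-1.9,0,0,0,0.4,-0.5,0.8,-1.9,0,0]}}

```text
clock: 27.97
position: [461.4, 325.2, 147.3]
tool_rot: [[-0.001, -0.873, -0.488], [0.005, -0.488, 0.873], [-1.0, -0.002, 0.005]]
force: [-0.1, 0.0, 0.6]
width: 10.6
```

Emit:
{"name": "send_rows", "arguments": {"motion": [0,0.4,-0.5,0.7,-1.9,0,0,0,0.4,-0.6,0.7,-1.9,0,0,0,0.4,-0.6,0.7,-1.9,0,0,0,0,0,0,0,0,0,0,0,0,0,0,0,0,0,0,0,0,0,0,0]}}

```text
clock: 28.47
position: [465.0, 350.9, 136.7]
tool_rot: [[0.001, -0.822, -0.57], [0.006, -0.57, 0.822], [-1.0, -0.004, 0.004]]
force: [0.3, 0.1, 0.4]
width: 10.8
```

```bash
python3 - <<'E'
from h import *
np.set_printoptions(precision=1,suppress=True,linewidth=200)
s=r.get_state(); p=s['position']; print(s['clock'],p,s['tool_rot'],s['width'])
t=grab('top','t9.png'); S=grab('side','s9.png'); W=cloud(t); W0=cloud(dict(np.load('top0.npz')))
for u in (227,234,235,236,237,244,253):
    print(u,'before',W0[191:206,u,2],'\n    after ',W[191:206,u,2])
print('x col235',W[191:206,235,0])
h=cv2.cvtColor(S['frame'],cv2.COLOR_RGB2HSV)[100:200,230:330]; m=(h[:,:,0]>18)&(h[:,:,0]<38)&(h[:,:,1]>90); v,u=np.nonzero(m)
if m.sum(): print('yellow side',m.sum(),(u.min()+230,v[u.argmin()]+100),(u.max()+230,v[u.argmax()]+100))
A=s['tool_rot'];
for e in ([9.5,-66,0],[9.5,66,0],[9.5,0,0]):
    q=S['attitude'].T@(p+A@np.array(e,float)-S['position']); q=S['mtx']@q; print(q[:2]/q[2])
e=plan([((466.6,370.7,40),down(125.3),6),((466.6,370.7,17.5),down(125.3),5)],0)
E
```

```text
28.4667 [465.  350.9 136.7] [[ 0.  -0.8 -0.6]
 [ 0.  -0.6  0.8]
 [-1.  -0.   0. ]] 10.78608793685242
227 before [23.2 37.6 32.7 41.8 46.1 43.9 39.5 43.9 42.1 44.  40.  50.4 50.5 47.3 37.4] 
    after  [21.1 33.4 34.6 44.7 34.8 44.2 48.  39.9 47.3 48.4 46.2 43.5 47.1 47.6 30.5]
234 before [25.  29.1 34.1 38.8 36.9 47.9 41.8 47.6 45.5 54.7 52.2 51.2 48.9 35.7 31.7] 
    after  [21.6 39.1 46.6 46.9 50.  52.2 45.5 39.8 43.5 41.2 42.2 40.1 36.9 39.7 38. ]
235 before [17.9 30.4 38.5 44.4 31.8 38.5 45.  42.  36.8 42.9 52.  48.7 54.9 28.3 27.4] 
    after  [16.9 49.3 47.6 50.1 46.3 47.7 42.3 44.5 42.9 38.  37.9 40.6 41.1 35.8 38.1]
236 before [29.9 28.3 42.  45.4 41.4 40.2 46.4 42.7 46.2 48.  51.4 49.8 48.2 32.4 30.7] 
    after  [33.2 43.2 48.4 43.6 45.7  nan 46.  45.  49.9 44.8 39.1 40.5 39.5 35.6 35. ]
237 before [37.7 34.4 37.4 39.2 40.6 46.1 46.4 44.  47.6 46.5 48.7 51.9 51.5 38.3 37.1] 
    after  [31.5 47.9 47.9 44.9 46.7 45.5 43.2 41.6 44.1 44.4 40.3 40.6 38.1 33.2 31.3]
244 before [30.2 38.  38.2 41.6 33.8 46.5 41.8 46.9 45.  47.7 49.8 46.9 37.4 30.3 32.8] 
    after  [36.2 33.4 43.1 39.5 42.8 44.4 48.2 46.7 45.  44.7 44.4 47.9 35.3 29.7 35.2]
253 before [34.6 37.9 39.3 45.4 45.9 43.4 41.3 46.8 48.4 51.  44.1 46.1 29.2 31.  29.3] 
    after  [36.8 37.1 38.  39.2 43.8 43.7 42.3 45.5 46.2 50.5 52.9 46.3 34.1 38.  22.1]
x col235 [568.7 559.3 556.6 553.1 550.8 547.5 545.5 542.  539.3 537.1 534.1 530.6 527.5 525.4 522. ]
yellow side 48 (np.int64(259), np.int64(122)) (np.int64(280), np.int64(140))
[282.8 140. ]
[258.8 151.3]
[271.1 145.5]
11 0,1.62,-0.2,0.25,-0.1,0,0,0,1.62,-0.21,0.25,-0.1,0.1,0.1,0,1.61,-0.2,0.26,-0.1,0,0,0,1.62,-0.21,0.25,-0.1,0.1,0.1,0,1.62,-0.21,0.26,-0.1,0,0,0,1.62,-0.21,0.26,-0.1,0.1,0.1,0,0.45,0,0,0,0,0,0,0.45,0,0,0,0,0,0,0.45,0,0,0,0,0,0,0.45,0,0,0,0,0,0,0.45,0,0,0,0,0
max 1.62 0.1 end [466.6 370.7  17.5]
```

```bash
python3 - <<'E'
from h import *
np.set_printoptions(precision=2,suppress=True,linewidth=200)
Ws=[cloud(grab('top')) for _ in range(4)]; W0=cloud(dict(np.load('top0.npz')))
for nm,us in (('n(227)',[226,227]),('wide',[234,235,236,237]),('n244',[244,245]),('n253',[252,253])):
    o=[]
    for L in ([W0],Ws):
        P=np.concatenate([w[193:203,us].reshape(-1,3) for w in L]); P=P[~np.isnan(P[:,2])]
        o.append(np.polyfit(P[:,0],P[:,2],1)[0])
    print(nm,'tilt before/after rad',np.arctan(o))
S=grab('side'); h=cv2.cvtColor(S['frame'],cv2.COLOR_RGB2HSV); m=(h[:,:,0]>18)&(h[:,:,0]<38)&(h[:,:,1]>90); m[:132]=0;m[165:]=0;m[:,:245]=0;m[:,300:]=0
v,u=np.nonzero(m); print(sorted(zip(u.tolist(),v.tolist())))
E
```

```text
n(227) tilt before/after rad [-0.3  -0.43]
wide tilt before/after rad [-0.42  0.27]
n244 tilt before/after rad [-0.35 -0.38]
n253 tilt before/after rad [-0.29 -0.31]
[(266, 148), (267, 147), (267, 148), (268, 145), (268, 146), (268, 147), (269, 144), (269, 145), (269, 146), (269, 147), (270, 144), (270, 145), (270, 146), (271, 145), (271, 146), (280, 140)]
```

The wide rocker's tilt went from off to on (+0.27 rad measured, 0.3 nominal), and the narrow ones are unchanged. Laying the pen down.

Emit:
{"name": "send_rows", "arguments": {"motion": [0,1.6,-0.2,0.25,0,0,0,0,1.6,-0.2,0.25,0,0,0,0,1.6,-0.2,0.25,0,0,0,0,1.6,-0.2,0.25,0,0,0,0,1.6,-0.2,0.25,0,0,0,0,1.6,-0.2,0.25,0,0,0,0,0.6,0,0,0,0,0,0,0.5,0,0,0,0,0,0,0.3,0,0,0,0,0,0,0,0,0,0,0,0]}}

```text
clock: 29.65
position: [466.3, 370.9, 26.9]
tool_rot: [[0.001, -0.822, -0.57], [0.006, -0.57, 0.822], [-1.0, -0.004, 0.005]]
force: [-0.4, 0.8, 0.1]
width: 10.7
```

Emit:
{"name": "send_rows", "arguments": {"motion": [0,0.2,0,0,0,0,0,0,0,0,0,0,0,0]}}

```text
clock: 29.82
position: [466.5, 371.2, 25.3]
tool_rot: [[0.001, -0.822, -0.57], [0.007, -0.57, 0.822], [-1.0, -0.005, 0.005]]
force: [-0.3, 0.1, 0.2]
width: 10.9
```

Emit:
{"name": "send_rows", "arguments": {"motion": [0,0.2,0,0,0,0,0,0,0.2,0,0,0,0,0,0,0,0,0,0,0,0]}}

```text
clock: 30.07
position: [466.5, 371.3, 21.0]
tool_rot: [[0.001, -0.821, -0.57], [0.007, -0.57, 0.821], [-1.0, -0.005, 0.005]]
force: [-0.0, 1.0, 3.1]
width: 10.6
```

Emit:
{"name": "send_rows", "arguments": {"motion": [0,0.2,0,0,0,0,0,0,0.15,0,0,0,0,0,0,0,0,0,0,0,0]}}

```text
clock: 30.32
position: [466.5, 371.4, 17.3]
tool_rot: [[0.001, -0.821, -0.57], [0.007, -0.57, 0.821], [-1.0, -0.005, 0.005]]
force: [1.5, 1.0, 2.5]
width: 10.9
```

Emit:
{"name": "send_rows", "arguments": {"motion": [0,0.15,0,0,0,0,0,0,0,0,0,0,0,0,20,0,0,0,0,0,0,30,0,0,0,0,0,0,40,0,0,0,0,0,0,50,0,0,0,0,0,0,50,0,0,0,0,0,0,50,-1,0,0,0,0,0,50,-1.5,0,0,0,0,0,50,-2,0,0,0,0,0,50,-3,0,0,0,0,0,50,-3,0,0,0,0,0,50,-3,0,0,0,0,0,50,-3,0,0,0,0,0,50,-3,0,0,0,0,0]}}

```text
clock: 31.57
position: [465.9, 369.7, 213.2]
tool_rot: [[0.001, -0.821, -0.57], [0.007, -0.57, 0.821], [-1.0, -0.005, 0.005]]
force: [1.2, 0.5, -0.5]
width: 43.3
```

```bash
python3 - <<'E'
from h import *
s=r.get_state(); print(s['clock'],s['position'],s['width'],s['joint_pos'].round(0))
e=plan([((300,560,300),down(100),14)],50)
E
```

```text
31.5667 [465.87309045 369.69808698 213.23834055] 43.28848222862449 [-47.  13.   5.  94.  -1.  72.  83.]
14 50,-0.61,0.2,1.8,1.8,0,0,50,-0.61,0.25,1.78,1.7,0,0,50,-0.62,0.3,1.78,1.8,0.1,0,50,-0.61,0.36,1.77,1.8,0,0.1,50,-0.62,0.42,1.76,1.7,0,0,50,-0.61,0.47,1.74,1.8,0,0,50,-0.61,0.52,1.73,1.8,0.1,0,50,-0.62,0.58,1.71,1.8,0,0,50,-0.62,0.63,1.69,1.7,0,0,50,-0.62,0.68,1.67,1.8,0,0,50,-0.61,0.73,1.65,1.8,0.1,0.1,50,-0.62,0.79,1.62,1.7,0,0,50,-0.62,0.83,1.6,1.8,0,0,50,-0.62,0.88,1.57,1.8,0,0
max 1.8 1.8 end [300. 560. 300.]
```

Backing off toward the start side for a clear last look.

Emit:
{"name": "send_rows", "arguments": {"motion": [50,-0.6,0.2,1.8,1.8,0,0,50,-0.6,0.2,1.8,1.8,0,0,50,-0.6,0.3,1.8,1.8,0,0,50,-0.6,0.4,1.8,1.8,0,0,50,-0.6,0.4,1.8,1.8,0,0,50,-0.6,0.5,1.7,1.8,0,0,50,-0.6,0.5,1.7,1.8,0,0,50,-0.6,0.6,1.7,1.8,0,0,50,-0.6,0.6,1.7,1.8,0,0,50,-0.6,0.7,1.7,1.8,0,0,50,-0.6,0.7,1.7,1.8,0,0,50,-0.6,0.8,1.6,1.8,0,0,50,-0.6,0.8,1.6,1.8,0,0,50,0,0,0,0,0,0,50,0,0,0,0,0,0]}}

```text
clock: 32.82
position: [311.8, 548.6, 290.5]
tool_rot: [[0.001, -0.98, -0.199], [0.007, -0.199, 0.98], [-1.0, -0.002, 0.007]]
force: [0.6, -0.7, 0.5]
width: 43.3
```

```bash
python3 - <<'E'
from h import *
np.set_printoptions(precision=2,suppress=True,linewidth=200)
s=r.get_state(); print(s['clock'],s['position'])
ts=[grab('top') for _ in range(4)]; t=ts[0]; S=grab('side'); Ws=[cloud(x) for x in ts]
for nm,us in (('n227',[226,227]),('wide',[234,235,236,237]),('n244',[244,245]),('n253',[252,253])):
    P=np.concatenate([w[193:203,us].reshape(-1,3) for w in Ws]); P=P[~np.isnan(P[:,2])]; print(nm,np.arctan(np.polyfit(P[:,0],P[:,2],1)[0]))
c=np.zeros((600,800,3),np.uint8)
f=t['frame'][:,:,::-1]
c[:300,:400]=cv2.resize(f[140:215,290:390],(400,300),interpolation=2)
c[:300,400:]=cv2.resize(f[170:260,150:270],(400,300),interpolation=2)
c[300:,:400]=cv2.resize(S['frame'][130:280,230:430,::-1],(400,300),interpolation=2)
c[300:,400:]=cv2.resize(f[80:260,260:500],(400,300),interpolation=2)
cv2.imwrite('pics/f.png',c)
E
```

```text
32.8167 [311.81 548.64 290.54]
n227 -0.3852322645640664
wide 0.2546086055872011
n244 -0.2966803375265463
n253 -0.29056653881496247
```

View pics/f.png

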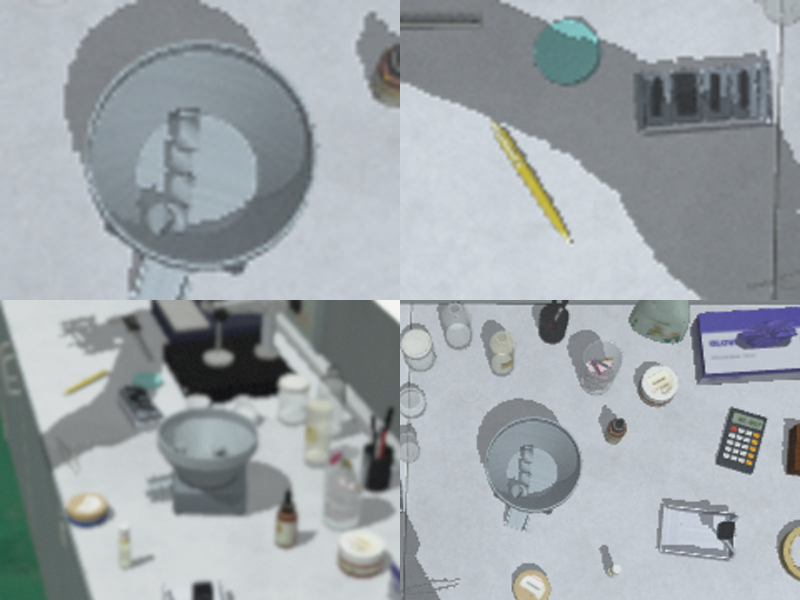

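```bash
python3 -c "
from station import r
print(r.finish_job())"
```

```text
the job is handed in; nothing more can be done
None
```

I finished the job and handed it in at about 33 s of the 72 s allowed. I tipped the nuts into the hopper and set the empty tray down upright about 9 mm from where it stood. Then I pressed the wide rocker's front end down with the pen and laid the pen back in its old place.

- **Nuts:** they lie in a pile in the hopper, and the tray and the parts of the worktop I could see are clear of them. I could not count all six in the pile. The load on the wrist fell by about 1.5 N, where six nuts weigh about 1.1 N, so that only roughly supports all six.
- **Wide rocker:** it now tilts front end down, measured at 0.25–0.27 rad against the 0.3 rad of fully on. The press reached about 3–4 N where about 1 N is needed, so I take it to be at its stop and the shortfall to be depth noise.
- **Narrow rockers:** all three still show front end up, at about 0.29–0.39 rad.
- **Pen:** it turned a few degrees in the grip during the press, and the last picture shows it lying on the worktop.
- **Other objects:** in the last picture the bystanders I could see stand where they did.
- **Refused commands:** two move calls were rejected because I got the row count wrong. Neither moved the arm.

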